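Lock the work stand and cure the glazed tiles

ROBOT

A 6-joint arm with a two-finger parallel gripper is mounted at the origin on the work surface. World frame = base frame: x ahead of the robot, y to its left, z up, the work surface at z = 0. Lengths are in m, angles in rad, forces in N, time in s.
With the tool pointing down it reaches from about 0.375 to 0.9 m from the base axis. Payload 3.1 kg.
Tool frame: the origin (TCP) lies on the centre line of the jaws, within the pads' length; the fingertips stand 19 mm ahead of it and the grasp point (between the pads) is the TCP; z points along the fingers, y is the direction in which the jaws open and shut (so a half turn about z gives the same grasp; the last joint's range is limited). The gripper opens to 85 mm and grips with 20 to 120 N. Pads are 22 mm wide; open, the fingers measure 114 mm over their backs; the gripper's body (76 mm by 85 mm) begins 54 mm behind the grasp point. The pads swing forward as they close: fully open they stand 13 mm farther back than shut.
Start: joints at [-1.29, 0.527, 1.433, -0, 1.181, -0.178], TCP at [0.277, -0.56, 0.25] pointing down, gripper open.
Joint ranges: [-3.08, 3.08], [-0.75, 2.2], [0.22, 2.44], [-1.43, 4.57], [0, 2.65], [-2.85, 2.85]. Speed limits (rad/s): [2.79, 2.79, 3.14, 3.14, 3.14, 3.14].

INTERFACE

Orientations are given as a unit quaternion [x, y, z, w].
In Python, from station import manip, imaging, workorder gives the robot as it stands.
- The arm moves only by the shell command python3 -m creep 'ROWS' [FORCE]. ROWS is a JSON object of lists of equal length, an entry for each row: "claw": the finger opening in cm, from 0 to 8.54; "dp": the shift along the tool's x, y, z in cm, a list of three; "roll": the turn about the tool's z in rad. In form: {"claw": [claw, ...], "dp": [[dx, dy, dz], ...], "roll": [roll, ...]}. A call has 1 to 12 rows; each row is the pose to reach, as a shift and turn from the pose commanded when the call began, along the tool's axes at that moment; what a row does not reach only later rows make up. A row lasts 1/10 s, in which the tool goes at most 50 mm and 8.59 degrees, less where a joint would pass 70% of its speed; a pose out of reach is approached as far as the arm can. A call with a gripper value outside its range is refused whole. The fingers move at their own pace and stop on an object; FORCE is the grip in N (left out, the last holds). Time passes only in rows, so rows that repeat a pose let the fingers close. It gives the time, the measured TCP pose, the force and the opening at its end, in the units of the state.
- manip.sense(): the state, without advancing time (a new reading comes with each control period).
- imaging.snapshot(name): name is "scene" or "top" or "wrist"; returns a dict with "image" (384x512x3 uint8, red, green, blue), "z_map" (384x512 float32, m along the optical axis (not along the pixel's ray), 0 where there is no reading), "vfov" (degrees; the focal length in pixels is half the picture's height over the tangent of half this angle, whatever the lens; pixels are square), "cx", "cy" (the principal point, pixels), "R" (3x3) and "t" (3): a world point X has camera coordinates R X + t. Camera axes: x right, y down, z forward; pixel columns grow to the right and rows downward; lengths in m; the calibration is good to about 2 mm. A picture is of the moment at which its call begins.
- workorder.sign_off(): hands the job in, once; it reports no verdict.
The state is a dict: "t": time; "q": joint angles; "qd": joint speeds; "tau": joint torques, N m; "tcp_pos": TCP position; "tool_rot": TCP orientation; "force": force on the tool from outside, world axes, zero at the start; "ft_torque": the same for the moment, N m; "finger_gap": opening from 0.0 (shut) to 1.0 (fully open).
Only numpy, scipy, OpenCV 4.12 (cv2) and the standard library are available. Lean on these libraries where they do the work, as an engineer would, in place of code of your own. Each camera call takes 0.05 s, during which the arm holds its last target.

TASK

First lay every glazed tile flat, glaze up, on a grey pad of the round stand, one to a pad and centred on it, then lock the stand: set both pins of the spanner in the holes of the brass ring and with it turn the ring clockwise to its stop, and put the spanner back on the cork mat, standing on its pins and foot. Then hold the curing lamp steady with its beam on the middle of each glaze disc, about 10 cm away, for two seconds and without touching the tile: amber first, then green, then blue (one of them may be missing). Lay the lamp flat on the cork mat again, leave the tiles centred on their pads and the ring locked, and leave the other things on the table where they are.

Things in the scene. Friction and masses are not known exactly. Their poses are not given: they have to be found in the camera images.
- stand: Fixed round wooden stand: board 330 mm across, 12 mm thick, with a grey pedestal (88 mm across) in its middle that carries the brass lock ring. Origin on the table under its centre, z up. Three flat grey discs, 92 mm across, centred 100 mm from the middle, are the pads. A red pointer stands beside the ring, about as high as its top.
- pad1 (a point): Centre of grey pad 1, on the board's top, 12 mm above the table. A tile may lie on any pad, in any direction, one tile per pad.
- pad2 (a point): Centre of grey pad 2, on the board's top, 12 mm above the table. A tile may lie on any pad, in any direction, one tile per pad.
- pad3 (a point): Centre of grey pad 3, on the board's top, 12 mm above the table. A tile may lie on any pad, in any direction, one tile per pad.
- ring (a joint): Brass lock ring, 96 mm across, 14 thick, level, its top 58.5 mm above the table; turns about the upright axis through the stand's centre. Value in rad, growing CLOCKWISE seen from above: starts slack at 0 to 0.3, hard stop at 1.1 = locked, where its white line points at the red pointer. Turning takes 0.15 N m. Two pin holes 70 mm apart, 12 mm wide, 14 mm deep.
- hole1 (a point): Middle of the mouth of one pin hole, on the ring's top, 35 mm from the ring's axis. Turns with the ring.
- hole2 (a point): Middle of the mouth of the other pin hole, opposite. The spanner fits either way round.
- spanner: Pin spanner, 0.25 kg, standing on two steel pins (8 mm thick, 12 mm long, at y = +35 and -35 mm) and on a 50 mm wide foot at x = -96 mm under its flat handle (to x = -103). Origin midway between the pin tips, z up. Cross bar along y 84 mm long, z 12 to 22. Blue upright grip over the origin: 30 mm in x, 24 in y, z 22 to 66. With the pins in the ring the foot hangs free outside the ring.
- pin_a (a point): Tip of the spanner's pin at y = +35 mm.
- pin_b (a point): Tip of the spanner's pin at y = -35 mm.
- lamp: Curing lamp, 0.2 kg, lying flat: yellow handle 120 mm along x, 28 mm wide (y), 36 mm high (z), with two rest feet 74 mm wide, 6 mm high at x = -48 and +52 mm; origin under the handle's middle, z up; at the +x end a grey round head, 44 mm across, reaching x = 105 mm and z = 65 mm, bent so that its beam leaves 45 degrees forward (+x) and down. Always lit.
- lens (a point): Centre of the lamp's lens (x = 88 mm, z = 19 mm on the lamp). Its z axis is the beam direction (forward along the lamp's x and down at 45 degrees).
- mat: Fixed cork tool mat, 260 mm (x) by 280 mm (y) and 3 mm thick, origin under its centre; spanner and lamp start on it.
- tile_amber: White cast tile, 80 mm (x) by 60 mm (y) by 22 mm thick, 0.19 kg, with a flat round amber (orange) glaze disc, 38 mm across, in the middle of its top. Origin under its centre, z up. May be absent.
- glaze_amber (a point): Centre of the amber glaze disc, 23.5 mm above the tile's underside.
- tile_green: White cast tile, 80 mm (x) by 60 mm (y) by 22 mm thick, 0.19 kg, with a flat round green glaze disc, 38 mm across, in the middle of its top. Origin under its centre, z up. May be absent.
- glaze_green (a point): Centre of the green glaze disc, 23.5 mm above the tile's underside.
- tile_blue: White cast tile, 80 mm (x) by 60 mm (y) by 22 mm thick, 0.19 kg, with a flat round blue glaze disc, 38 mm across, in the middle of its top. Origin under its centre, z up. May be absent.
- glaze_blue (a point): Centre of the blue glaze disc, 23.5 mm above the tile's underside.
- tub: White plastic tub, 84 mm across, 70 high. Bystander: leave it alone.
- pot: Terracotta pot, 70 mm across, 50 high. Bystander: leave it alone.
- jar: Amber glass jar, 56 mm across, 80 high. Bystander: leave it alone.
- can: Can with a green label, 60 mm across, 90 high. Bystander: leave it alone.
Mind the look-alikes: they are no part of the job. Leave any purple look-alike of the tile_amber alone.

How it is judged:
On the way, in this order (a step that is already met when the one before it is completed fails the run):
1. every tile lies flat on a grey pad, let go ((horizontal distance between tile_amber and pad1 below 0.02 m or horizontal distance between tile_amber and pad2 below 0.02 m or horizontal distance between tile_amber and pad3 below 0.02 m) and height (world z) of tile_amber between 0.008 and 0.018 m and angle between each of tile_amber, tile_green, tile_blue's own z axis and vertical below 0.12 rad and (horizontal distance between tile_green and pad1 below 0.02 m or horizontal distance between tile_green and pad2 below 0.02 m or horizontal distance between tile_green and pad3 below 0.02 m) and height (world z) of tile_green between 0.008 and 0.018 m and (horizontal distance between tile_blue and pad1 below 0.02 m or horizontal distance between tile_blue and pad2 below 0.02 m or horizontal distance between tile_blue and pad3 below 0.02 m) and height (world z) of tile_blue between 0.008 and 0.018 m and contact force between the fingers and tile_amber below 0.5 N and contact force between the fingers and tile_green below 0.5 N and contact force between the fingers and tile_blue below 0.5 N), for 0.3 s.
2. both spanner pins are in the ring's holes while the ring is still slack ((((horizontal distance between pin_a and hole1 below 0.006 m and z of pin_a in the frame of hole1 below -0.004 m) and (horizontal distance between pin_b and hole2 below 0.006 m and z of pin_b in the frame of hole2 below -0.004 m)) or ((horizontal distance between pin_a and hole2 below 0.006 m and z of pin_a in the frame of hole2 below -0.004 m) and (horizontal distance between pin_b and hole1 below 0.006 m and z of pin_b in the frame of hole1 below -0.004 m))) and value of joint ring below 0.4 rad), for 0.1 s.
3. the ring is at its stop, turned with both pins in the holes ((((horizontal distance between pin_a and hole1 below 0.006 m and z of pin_a in the frame of hole1 below -0.004 m) and (horizontal distance between pin_b and hole2 below 0.006 m and z of pin_b in the frame of hole2 below -0.004 m)) or ((horizontal distance between pin_a and hole2 below 0.006 m and z of pin_a in the frame of hole2 below -0.004 m) and (horizontal distance between pin_b and hole1 below 0.006 m and z of pin_b in the frame of hole1 below -0.004 m))) and value of joint ring above 1 rad), for 0.2 s.
4. the spanner is back on the mat, standing on its pins and foot, let go (x of spanner in the frame of mat between -0.13 and 0.13 m and y of spanner in the frame of mat between -0.14 and 0.14 m and height (world z) of spanner below 0.012 m and angle between spanner's own z axis and vertical below 0.15 rad and linear speed of spanner below 0.02 m/s and contact force between the fingers and spanner below 0.5 N), for 0.3 s.
5. the lamp is held steady on the amber disc (x of glaze_amber in the frame of lens between -0.018 and 0.018 m and y of glaze_amber in the frame of lens between -0.018 and 0.018 m and z of glaze_amber in the frame of lens between 0.05 and 0.15 m), for 1.5 s.
6. the lamp is held steady on the green disc (x of glaze_green in the frame of lens between -0.018 and 0.018 m and y of glaze_green in the frame of lens between -0.018 and 0.018 m and z of glaze_green in the frame of lens between 0.05 and 0.15 m), for 1.5 s.
7. the lamp is held steady on the blue disc (x of glaze_blue in the frame of lens between -0.018 and 0.018 m and y of glaze_blue in the frame of lens between -0.018 and 0.018 m and z of glaze_blue in the frame of lens between 0.05 and 0.15 m), for 1.5 s.
At the end, for the whole second after the job is handed in: Every tile present lies flat within 20 mm of the centre of a pad, the ring is within 0.1 rad of its stop, spanner (on pins and foot) and lamp (flat) lie with their origins over the cork mat, all at rest ((horizontal distance between tile_amber and pad1 below 0.02 m or horizontal distance between tile_amber and pad2 below 0.02 m or horizontal distance between tile_amber and pad3 below 0.02 m) and height (world z) of tile_amber between 0.008 and 0.018 m and angle between each of tile_amber, tile_green, tile_blue's own z axis and vertical below 0.12 rad and (horizontal distance between tile_green and pad1 below 0.02 m or horizontal distance between tile_green and pad2 below 0.02 m or horizontal distance between tile_green and pad3 below 0.02 m) and height (world z) of tile_green between 0.008 and 0.018 m and (horizontal distance between tile_blue and pad1 below 0.02 m or horizontal distance between tile_blue and pad2 below 0.02 m or horizontal distance between tile_blue and pad3 below 0.02 m) and height (world z) of tile_blue between 0.008 and 0.018 m and value of joint ring above 1 rad and x of spanner in the frame of mat between -0.13 and 0.13 m and y of spanner in the frame of mat between -0.14 and 0.14 m and height (world z) of each of spanner, lamp below 0.012 m and angle between each of spanner, lamp's own z axis and vertical below 0.15 rad and linear speed of each of spanner, lamp, tile_amber, tile_green, tile_blue below 0.02 m/s and x of lamp in the frame of mat between -0.13 and 0.13 m and y of lamp in the frame of mat between -0.14 and 0.14 m); the robot touches nothing.
It fails at once if a bystander (tub, pot, jar or can) is moved more than 40 mm (distance of any of tub, pot, jar, can from where it was at the start of the episode above 0.04 m).
It fails at once if the lamp touches a tile (contact force between lamp and tile_amber above 1 N or contact force between lamp and tile_green above 1 N or contact force between lamp and tile_blue above 1 N).
Of tile_amber, tile_green, tile_blue only 2 to 3 are there at a start; the rules pass over those that are not, and their reading is None.
At some moment in a run one of tile_amber, tile_green, tile_blue, spanner, lamp may be knocked a few centimetres aside while the robot is not near it.
It also fails if it takes over 210 s, if anything falls off the work surface, if the arm or the gripper's body presses on something with over 40 N, if the wrist force passes 120 N, or if a joint passes its speed limit or range.

## Working session

There is one attempt and no reset: what is moved stays moved. The work goes in short steps, Python scripts to look and compute and a shell command to move; the robot and the scene stay as the last step left them, time stands still between calls to the robot, and variables do not carry over. Pictures are saved under pics/ and viewed, and the job is handed in when it is done.

```bash
ls; mkdir -p pics
cat > h.py <<'E'
import numpy as np, cv2
from station import manip, imaging, workorder
def cam(n):
    s=imaging.snapshot(n); s['f']=s['image'].shape[0]/2/np.tan(np.radians(s['vfov'])/2); return s
def save(im,name): cv2.imwrite('pics/'+name,cv2.cvtColor(im,cv2.COLOR_RGB2BGR))
def ray(s,u,v,z):
    R=np.array(s['R']);t=np.array(s['t']);d=R.T@np.array([(u-s['cx'])/s['f'],(v-s['cy'])/s['f'],1.]);c=-R.T@t
    return c+d*(z-c[2])/d[2]
def proj(s,X):
    p=np.array(s['R'])@np.array(X)+np.array(s['t']); return s['cx']+s['f']*p[0]/p[2], s['cy']+s['f']*p[1]/p[2]
def cloud(s):
    v,u=np.mgrid[0:384,0:512]; z=s['z_map']
    P=np.stack([(u-s['cx'])/s['f']*z,(v-s['cy'])/s['f']*z,z],-1)
    return (P-np.array(s['t']))@np.array(s['R'])
E
python3 - <<'E'
from h import *
for n in ['scene','top','wrist']:
    s=cam(n); save(s['image'],n+'0.png'); print(n,s['vfov'],s['cx'],s['cy'],-np.array(s['R']).T@np.array(s['t']),np.array(s['R'])[2])
print(manip.sense())
E
```

```text
pics
scene 46.29072019660226 263.5845027864581 187.69623077435045 [1.3883221  0.7767965  1.02463887] [-0.59120794 -0.49295458 -0.63833295]
top 48.614821748655785 261.3865692079975 197.92052351622448 [0.17900476 0.03940554 1.65304853] [ 0.21087168 -0.00663483 -0.97749123]
wrist 71.14442483659539 254.05298138696668 190.14248953535514 [ 0.33698903 -0.52931744  0.37370802] [-0.235637   -0.11441712 -0.96508234]
{'t': 0.15, 'q': array([-1.28950998e+00,  5.28259906e-01,  1.43362738e+00, -1.45758596e-05,
        1.18139386e+00, -1.78464188e-01]), 'qd': array([ 0.00059203, -0.00263259, -0.00229038, -0.00044983,  0.00036901,
       -0.0006873 ]), 'tau': array([ 5.40329511e-04, -4.42743337e+01, -1.78276312e+01, -2.52162026e-04,
        5.62444868e-03, -8.55725091e-06]), 'tcp_pos': array([ 0.27722271, -0.55956783,  0.24954775]), 'tool_rot': array([ 9.73693845e-01,  2.27858690e-01, -5.01155469e-05, -8.42783885e-04]), 'force': array([-0.21901372,  0.52240007, -0.15312148]), 'ft_torque': array([ 0.03725394, -0.01720341,  0.03625069]), 'finger_gap': 1.0001376630358176}
```

View pics/top0.png

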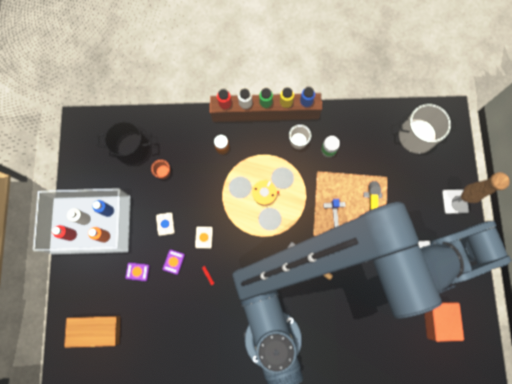

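View pics/scene0.png

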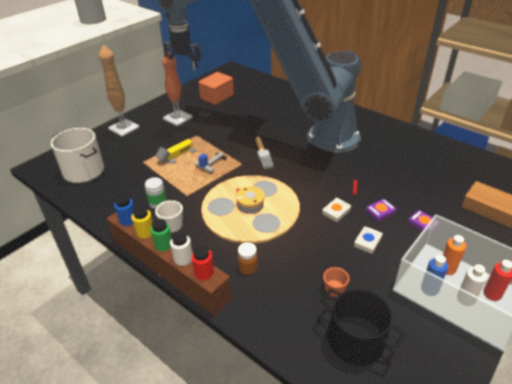

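View pics/wrist0.png

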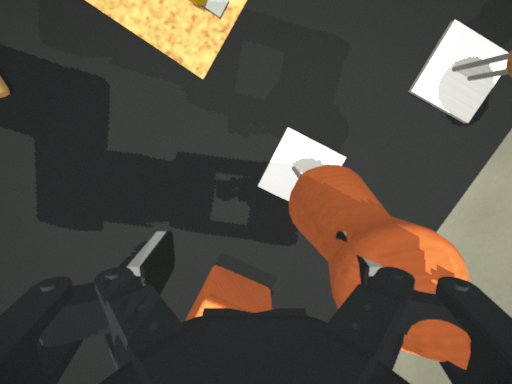

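Top view: white tile with blue disc at (165,223) and white tile with amber disc at (204,237); two purple-bodied look-alikes with orange discs at (137,271) and (173,262), which I leave alone. No green tile is visible yet (maybe hidden by the arm). Confirm with a crop and measure.

Run:
```python
from h import *
s=cam('top'); im=s['image']
save(cv2.resize(im[140:300,90:290],None,fx=4,fy=3.7,interpolation=cv2.INTER_CUBIC)[:600],'crop1.png')
save(cv2.resize(im[130:290,270:470],None,fx=4,fy=3.7,interpolation=cv2.INTER_CUBIC)[:600],'crop2.png')
c=cam('scene'); save(cv2.resize(c['image'][120:270,130:310],None,fx=4,fy=4,interpolation=cv2.INTER_CUBIC)[:600],'crop3.png')
def blobs(s,lo,hi,z,amin):
    h=cv2.cvtColor(s['image'],cv2.COLOR_RGB2HSV); m=cv2.inRange(h,lo,hi)
    n,l,st,ce=cv2.connectedComponentsWithStats(m)
    return [(st[i,4],ce[i].round(1),ray(s,*ce[i],z).round(4)) for i in range(1,n) if st[i,4]>amin]
for nm,cm in (('top',s),('scene',c)):
    print(nm,'blue',blobs(cm,(105,150,60),(125,255,255),.0235,12))
    print(nm,'orange',blobs(cm,(8,170,120),(18,255,255),.0235,12))
    print(nm,'green',blobs(cm,(45,100,40),(85,255,255),.0235,12))
```

```text
top blue [(np.int32(26), array([306.3,  97.5]), array([ 0.9496, -0.1696,  0.0235])), (np.int32(20), array([335.5, 203. ]), array([ 0.5017, -0.2609,  0.0235])), (np.int32(47), array([101.6, 207.6]), array([0.5103, 0.6529, 0.0235])), (np.int32(32), array([164.5, 223.5]), array([0.4403, 0.4062, 0.0235]))]
top orange [(np.int32(41), array([ 98.1, 234. ]), array([0.4068, 0.6609, 0.0235]))]
top green [(np.int32(105), array([265.3, 100.3]), array([0.9419, 0.    , 0.0235]))]
scene blue [(np.int32(2451), array([231.9,  28.9]), array([-0.594 , -1.1087,  0.0235])), (np.int32(448), array([462.1, 134.9]), array([-0.2945,  0.4193,  0.0235])), (np.int32(16), array([202. , 157.1]), array([ 0.4658, -0.2959,  0.0235])), (np.int32(273), array([124.6, 212.2]), array([ 0.8437, -0.275 ,  0.0235])), (np.int32(42), array([368.1, 236.7]), array([0.444 , 0.4047, 0.0235])), (np.int32(92), array([437.7, 267.6]), array([0.4285, 0.6199, 0.0235]))]
scene orange [(np.int32(36), array([336.5, 206.9]), array([0.388 , 0.2557, 0.0235])), (np.int32(39), array([380.8, 207. ]), array([0.2973, 0.3702, 0.0235])), (np.int32(46), array([424.1, 219.4]), array([0.2646, 0.5064, 0.0235])), (np.int32(344), array([453.7, 254.9]), array([0.353 , 0.637 , 0.0235])), (np.int32(57), array([248. , 261.1]), array([0.7492, 0.1804, 0.0235]))]
scene green [(np.int32(129), array([155.8, 198.4]), array([ 0.734 , -0.2477,  0.0235])), (np.int32(352), array([161.2, 238.2]), array([ 0.8466, -0.0891,  0.0235]))]
```

View pics/crop1.png

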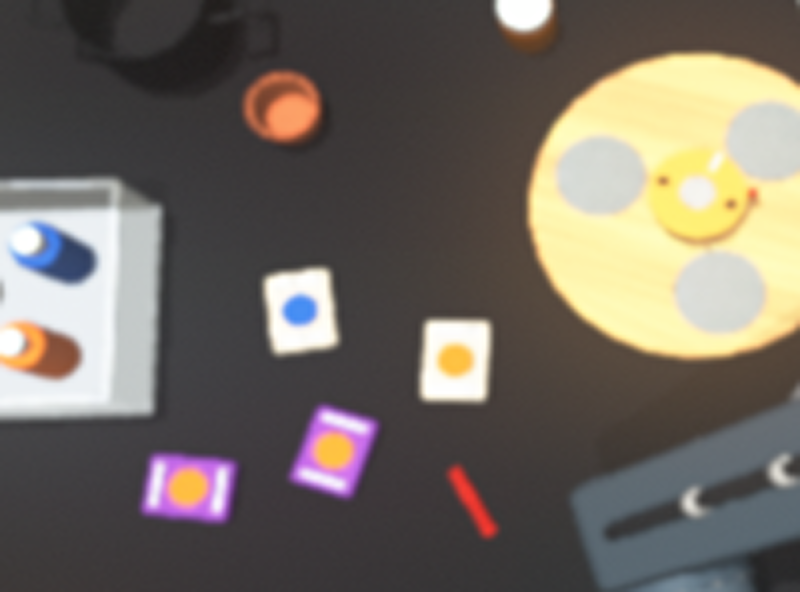

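View pics/crop2.png

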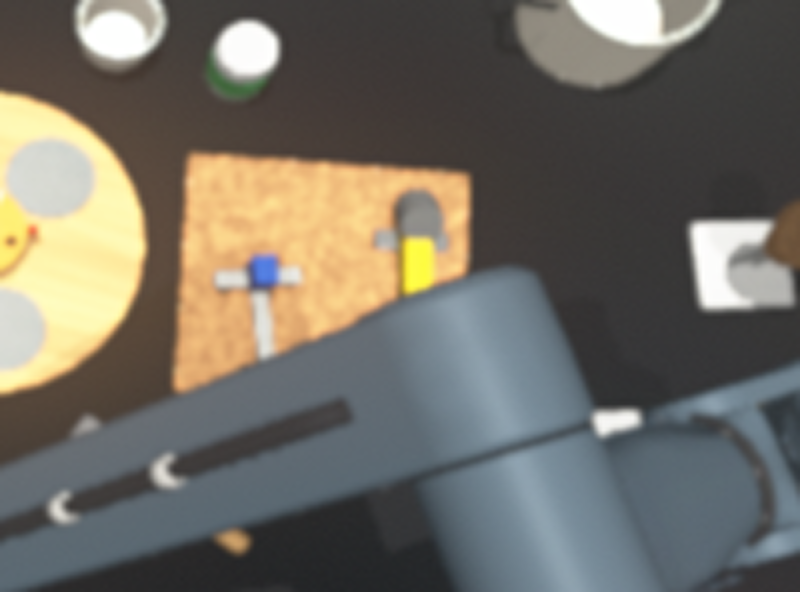

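View pics/crop3.png

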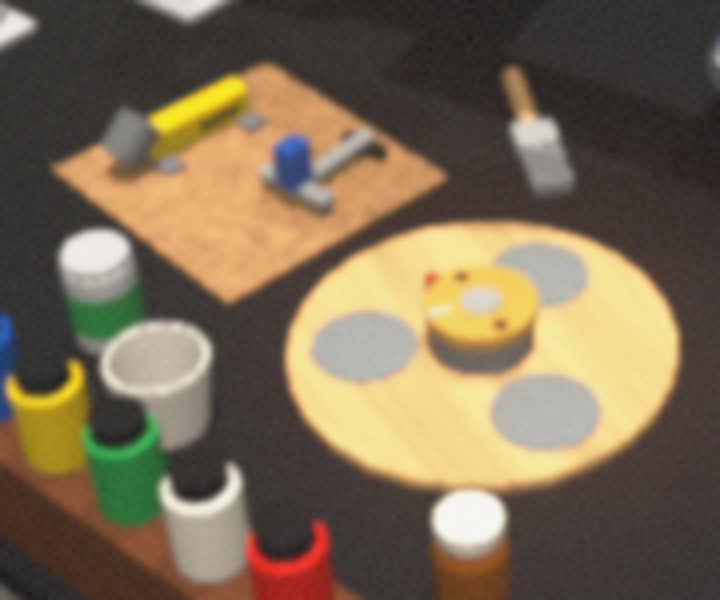

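```bash
cat >> h.py <<'E'
from scipy.spatial.transform import Rotation as Ro
def tool():
    s=manip.sense(); return np.array(s['tcp_pos']), Ro.from_quat(s['tool_rot']).as_matrix()
def goal(X,yaw=None):
    """dp (cm) in tool axes and roll to bring TCP to X, tool x-axis heading (world) to yaw"""
    p,R=tool(); d=R.T@(np.array(X)-p)*100; h=np.arctan2(R[1,0],R[0,0])
    print('tcp',p.round(4),'yaw',round(h,3),'dp',d.round(2), 'roll', None if yaw is None else round((h-yaw+np.pi/2)%np.pi-np.pi/2,3),'q6',manip.sense()['q'][5].round(2))
E
python3 - <<'E'
from h import *
goal([.45,-.2,.3])
for n in ('scene','wrist'):
    s=cam(n);P=cloud(s)
    m=(P[...,2]>.03)&(P[...,1]<-.35)&(P[...,1]>-1)&(P[...,0]>.1)&(P[...,0]<.8)&(s['z_map']>0)
    h=cv2.cvtColor(s['image'],cv2.COLOR_RGB2HSV); m&=(h[...,0]<20)&(h[...,1]>100)
    n_,l=cv2.connectedComponents(m.astype(np.uint8))
    for i in range(1,n_):
        k=l==i
        if k.sum()>30: print(n,k.sum(),P[k].min(0).round(3),P[k].max(0).round(3))
E
```

```text
tcp [ 0.2773 -0.5598  0.2498] yaw 0.46 dp [ 31.44 -24.58  -4.99] roll None q6 -0.18
scene 770 [ 0.48  -0.748  0.098] [ 0.536 -0.699  0.363]
scene 543 [ 0.28  -0.636  0.089] [ 0.338 -0.582  0.292]
scene 228 [ 0.1   -0.676  0.03 ] [ 0.123 -0.566  0.096]
wrist 126 [ 0.48  -0.734  0.085] [ 0.5   -0.717  0.105]
wrist 12214 [ 0.269 -0.638  0.069] [ 0.335 -0.572  0.313]
wrist 1752 [ 0.1   -0.668  0.03 ] [ 0.289 -0.541  0.306]
wrist 2282 [ 0.285 -0.628  0.29 ] [ 0.307 -0.608  0.314]
```

```bash
python3 -m creep '{"claw":[8.5,8.5,8.5,8.5],"dp":[[0,0,-2],[0,0,-5],[0,0,-10],[0,0,-12]],"roll":[0,0,0,0]}'
python3 - <<'E'
from h import *
goal([.42,-.2,.4]); save(cam('scene')['image'],'s1.png')
E
```

```text
t: 0.75
tcp_pos: [0.2779, -0.5617, 0.3753]
tool_rot: [0.974, 0.228, 0.0, 0.004]
force: [-0.4, -0.4, 0.1]
finger_gap: 0.992
tcp [ 0.2779 -0.5617  0.3753] yaw 0.46 dp [ 28.78 -26.09  -2.71] roll None q6 -0.18
```

View pics/s1.png

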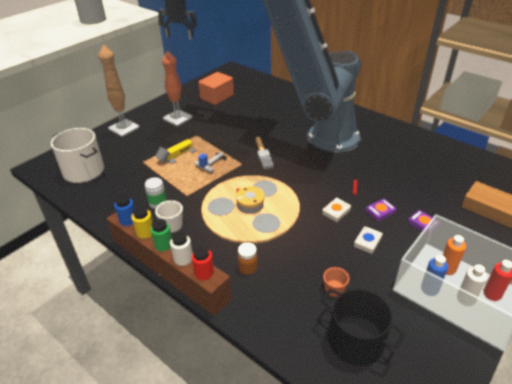

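```bash
python3 -m creep '{"claw":[8.5,8.5,8.5,8.5,8.5,8.5,8.5,8.5,8.5,8.5],"dp":[[3,-3,-2.7],[6,-5.5,-2.7],[9.5,-8.5,-2.7],[13,-12,-2.7],[17,-15.5,-2.7],[20.5,-18.5,-2.7],[24,-21.5,-2.7],[27,-24,-2.7],[29,-26,-2.7],[29,-26,-2.7]],"roll":[0.03,0.1,0.2,0.3,0.4,0.46,0.46,0.46,0.46,0.46]}'
python3 - <<'E'
from h import *
goal([.44,.06,.36],0)
s=cam('top');save(s['image'],'t2.png')
E
```

```text
t: 1.8
tcp_pos: [0.422, -0.1949, 0.3968]
tool_rot: [1.0, 0.002, -0.0, -0.001]
force: [-0.2, 0.1, -0.7]
finger_gap: 1.0
tcp [ 0.422  -0.1949  0.3968] yaw 0.005 dp [  1.92 -25.47   3.73] roll 0.005 q6 0.89
```

View pics/t2.png

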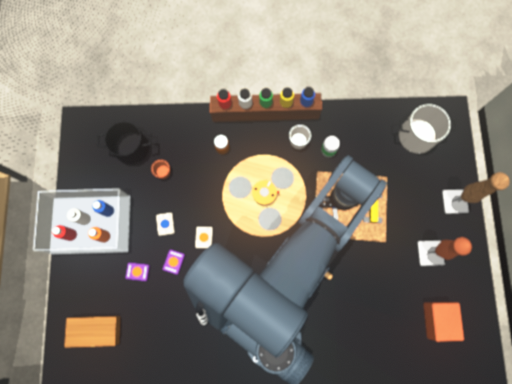

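No green tile anywhere across the two arm poses (top and scene), so only amber and blue. Next: a wrist look at the stand.

```bash
python3 -m creep '{"claw":[8.5,8.5,8.5,8.5,8.5,8.5,8.5,8.5,8.5],"dp":[[0,-3,1],[0,-7,2],[0,-11,3],[0,-15,3],[0,-19,3],[0,-22,3],[0,-25,3],[0,-25,3],[0,-25,3]],"roll":[0,0,0,0,0,0,0,0,0]}'
python3 - <<'E'
from h import *
s=cam('wrist');save(s['image'],'w2.png'); t=cam('top');save(t['image'],'t3.png')
import pickle; pickle.dump((s,t),open('w2.pkl','wb'))
goal([.44,.06,.36],0)
E
```

```text
t: 2.75
tcp_pos: [0.4222, 0.0509, 0.3671]
tool_rot: [1.0, 0.0, -0.0, 0.001]
force: [1.0, 0.3, -1.2]
finger_gap: 0.998
tcp [0.4223 0.0502 0.3672] yaw -0.002 dp [ 1.77 -0.98  0.71] roll -0.002 q6 1.43
```

View pics/w2.png

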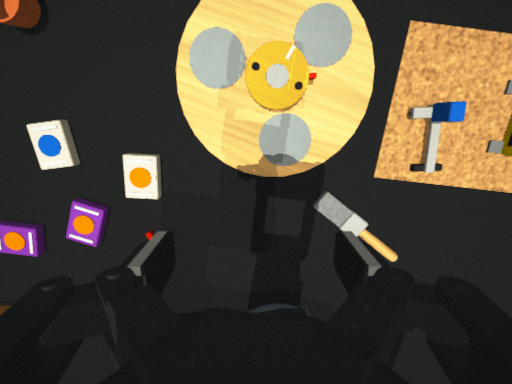

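View pics/t3.png

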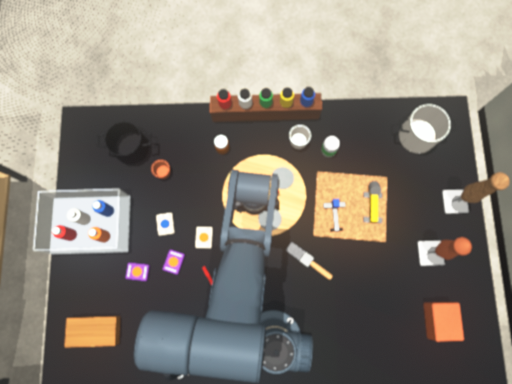

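Wrist view: white amber tile (140,177), white blue tile (50,145), purple look-alikes (84,226) and (14,240); stand, ring holes (256,66),(299,86), spanner and lamp right. Measure tiles and pads.

```bash
cat >> h.py <<'E'
def comps(m,amin=40):
    n,l,st,ce=cv2.connectedComponentsWithStats(m.astype(np.uint8))
    return [(st[i,4],ce[i],(l==i).astype(np.uint8)) for i in range(1,n) if st[i,4]>amin]
def tiles(s,z0=0.):
    h=cv2.cvtColor(s['image'],cv2.COLOR_RGB2HSV); W=(h[...,1]<60)&(h[...,2]>150); out={}
    for c,lo,hi in (('amber',(8,150,110),(22,255,255)),('blue',(104,150,80),(128,255,255)),('green',(45,100,40),(85,255,255))):
        for a,ce,m in comps(cv2.inRange(h,lo,hi)>0,60):
            ring=cv2.dilate(m,np.ones((9,9)))-cv2.dilate(m,np.ones((3,3)))
            if W[ring>0].mean()<.7: continue
            # white body component containing ring, filled
            k=[mm for aa,cc,mm in comps(W|(m>0),150) if (mm*m).sum()>0]
            p=ray(s,*ce,z0+.0235)
            cnt=max(cv2.findContours(k[0],cv2.RETR_EXTERNAL,cv2.CHAIN_APPROX_NONE)[0],key=len)[:,0,:]
            Q=np.array([ray(s,u,v,z0+.022)[:2] for u,v in cnt]).astype(np.float32)
            r=cv2.minAreaRect(Q*1000); b=cv2.boxPoints(r); e1,e2=b[1]-b[0],b[2]-b[1]
            e=e1 if np.hypot(*e1)>np.hypot(*e2) else e2
            out[c]=(p,np.arctan2(e[1],e[0])%np.pi)
            dia=np.ptp(np.array([ray(s,u,v,z0+.0235)[:2] for v,u in np.argwhere(m>0)]),0)
            print(c,'px',ce.round(1),'disc',p.round(4),'disc size',dia.round(4),'rect',np.round(r[0],1),np.round(r[1],1),'long axis heading',round(out[c][1],3),'depth z',cloud(s)[m>0][:,2].mean().round(4))
    return out
E
python3 - <<'E'
from h import *
import pickle
s,t=pickle.load(open('w2.pkl','rb'))
tiles(s)
h=cv2.cvtColor(s['image'],cv2.COLOR_RGB2HSV)
# pads: grey low sat
P=cloud(s)
g=(h[...,1]<50)&(h[...,2]>70)&(h[...,2]<200)&(abs(P[...,2]-.012)<.012)
for a,ce,m in comps(g,300): print('grey',a,ce.round(1),ray(s,*ce,.012).round(4),P[m>0][:,2].mean().round(4))
# board contour at z=.012
b=((h[...,0]>8)&(h[...,0]<32)&(h[...,1]>40)&(h[...,2]>120)&(P[...,2]>.004)&(P[...,2]<.1))|g
cs=max(comps(b,3000),key=lambda x:x[0]);print(cs[:2])
cnt=max(cv2.findContours(cs[2],cv2.RETR_EXTERNAL,cv2.CHAIN_APPROX_NONE)[0],key=len)[:,0,:]
cnt=cnt[(cnt[:,1]>3)]
Q=np.array([ray(s,u,v,.012)[:2] for u,v in cnt])
A=np.c_[2*Q,np.ones(len(Q))];x=np.linalg.lstsq(A,(Q**2).sum(1),rcond=None)[0];print('board',x[:2],np.sqrt(x[2]+x[0]**2+x[1]**2))
# ring holes
d=(h[...,2]<70)&(P[...,2]>.03)&(P[...,2]<.075);
for a,ce,m in comps((h[...,2]<70)[:130,230:330],8): ce=ce+[230,0]; print('dark',a,ce.round(1),ray(s,*ce,.0585).round(4))
save(cv2.resize(s['image'][20:130,210:350],None,fx=5,fy=5,interpolation=cv2.INTER_CUBIC),'ring.png')
E
```

```text
amber px [139.8 177.2] disc [0.385  0.2552 0.0235] disc size [0.0347 0.0363] rect [385.2 254.7] [60.  80.3] long axis heading 3.091 depth z 0.0243
blue px [ 49. 145.] disc [0.4416 0.4058 0.0235] disc size [0.0342 0.0363] rect [441.2 405.2] [79.9 60.3] long axis heading 0.133 depth z 0.0259
grey 2773 [323.1  34.2] [ 0.6167 -0.0583  0.012 ] 0.0139
grey 2491 [217.7  57.1] [0.583  0.1112 0.012 ] 0.0141
grey 1898 [284.8 140.3] [ 0.4494 -0.0024  0.012 ] 0.014
grey 797 [334.9 210.1] [ 0.3194 -0.1013  0.012 ] 0.0174
(np.int32(28378), array([275.16558602,  80.55521883]))
board [0.54825909 0.01708084] 0.1631396369058675
dark 41 [255.3  66. ] [0.5619 0.0501 0.0585]
dark 40 [298.2  85.1] [ 0.5355 -0.0148  0.0585]
```

View pics/ring.png

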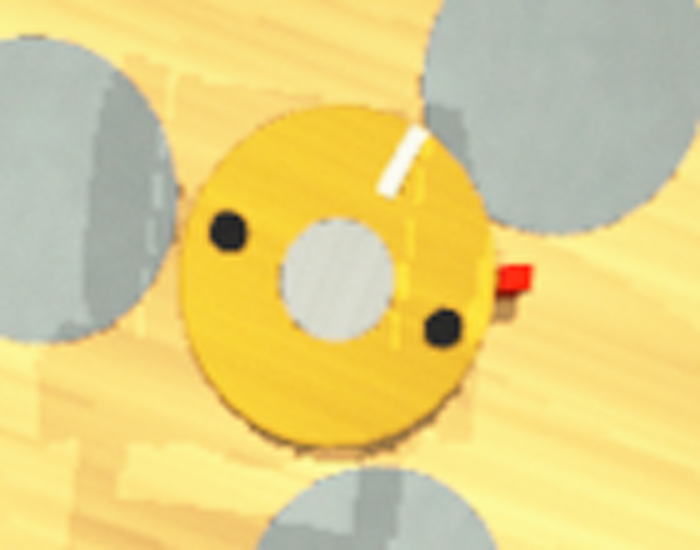

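Run:
```python
from h import *
goal([.385,.255,.14],-.05)
```

```text
tcp [0.4223 0.0502 0.3672] yaw -0.002 dp [ -3.76 -20.49  22.7 ] roll 0.048 q6 1.43
```

```bash
python3 -m creep '{"claw":[8.5,8.5,8.5,8.5,8.5,8.5,8.5,8.5,8.5,8.5,8.5],"dp":[[0,-2,2],[-1,-5,5],[-2,-8,8.5],[-2.5,-11,12],[-3,-14,15],[-3.5,-17,18],[-3.8,-19,20.5],[-3.8,-20.3,22.5],[-3.8,-20.5,22.7],[-3.8,-20.5,22.7],[-3.8,-20.5,22.7]],"roll":[0.01,0.02,0.03,0.04,0.05,0.05,0.05,0.05,0.05,0.05,0.05]}'
python3 - <<'E'
from h import *
goal([.385,.255,.0225],-.05)
s=cam('wrist');save(s['image'],'w3.png');tiles(s)
E
```

```text
t: 3.95
tcp_pos: [0.3851, 0.2558, 0.1411]
tool_rot: [1.0, -0.026, 0.001, -0.0]
force: [-0.4, -0.5, 0.2]
finger_gap: 0.994
tcp [0.3851 0.2558 0.1411] yaw -0.052 dp [-0.02  0.09 11.86] roll -0.002 q6 1.97
blue px [ 83.4 137.6] disc [0.4418 0.4056 0.0235] disc size [0.0368 0.0375] rect [441.4 405. ] [79.1 59.6] long axis heading 0.129 depth z 0.0257
```

View pics/w3.png

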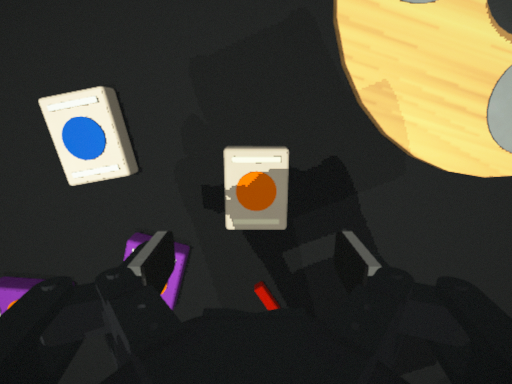

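The amber white tile sits at (256,190), between the fingers' line; check that against the projected TCP before descending.

Run:
```python
from h import *
s=cam('wrist');print(proj(s,[.385,.255,.0235]),proj(s,tool()[0]))
h=cv2.cvtColor(s['image'],cv2.COLOR_RGB2HSV)
for a,ce,m in comps(cv2.inRange(h,(5,150,60),(22,255,255))[:260,180:330]>0,300): print(ray(s,ce[0]+180,ce[1],.0235),a)
```

```text
(np.float64(256.1544967687545), np.float64(191.1042135809174)) (np.float64(255.67712624915234), np.float64(252.12434283765566))
[0.38530384 0.25525486 0.0235    ] 1237
```

```bash
python3 -m creep '{"claw":[8.5,8.5,8.5,8.5,8.5,8.5,5,5,5,5,5,5],"dp":[[0,0,3],[0,0.05,6],[0,0.05,9],[0,0.05,11],[0,0.05,11.8],[0,0.05,11.8],[0,0.05,11.8],[0,0.05,11.8],[0,0.05,11.8],[0,0.05,11.8],[0,0.05,11.8],[0,0.05,11.8]],"roll":[0,0,0,0,0,0,0,0,0,0,0,0]}' 50; python3 -m creep '{"claw":[5,5,5,5,5],"dp":[[0,0,0],[0,0,-3],[0,0,-6],[0,0,-10],[0,0,-10]],"roll":[0,0,0,0,0]}'
python3 - <<'E'
from h import *
goal([.581,.112,.12],1.239)
s=cam('wrist');save(s['image'],'w4.png')
E
```

```text
t: 5.25
tcp_pos: [0.3846, 0.2563, 0.0238]
tool_rot: [1.0, -0.025, 0.001, -0.0]
force: [-0.2, -1.8, 5.3]
finger_gap: 0.689
t: 5.75
tcp_pos: [0.3865, 0.2573, 0.1268]
tool_rot: [1.0, -0.025, 0.005, -0.002]
force: [1.2, -0.1, -2.6]
finger_gap: 0.688
tcp [0.3865 0.2573 0.1268] yaw -0.05 dp [20.14 13.55  0.82] roll -1.289 q6 1.97
```

View pics/w4.png

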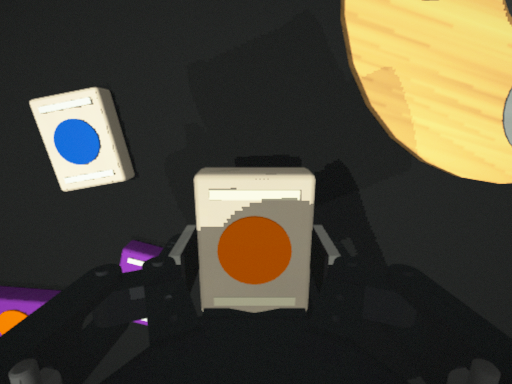

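Amber tile is held square between the pads. Carry to the pad at (.581,.112).

```bash
python3 -m creep '{"claw":[5,5,5,5,5,5,5,5,5,5,5,5],"dp":[[1,0.7,0],[3,2,0],[6,4,0],[9,6,0],[12,8,0],[15,10,0],[18,12,0],[19.5,13,0],[20.1,13.5,0],[20.1,13.5,0.8],[20.1,13.5,0.8],[20.1,13.5,0.8]],"roll":[-0.12,-0.25,-0.39,-0.53,-0.67,-0.81,-0.95,-1.09,-1.2,-1.29,-1.29,-1.29]}'
python3 - <<'E'
from h import *
goal([.581,.112,.0365],1.239)
s=cam('wrist');save(s['image'],'w5.png')
print(proj(s,[.581,.112,.012]))
h=cv2.cvtColor(s['image'],cv2.COLOR_RGB2HSV)
for a,ce,m in comps((h[...,1]<50)&(h[...,2]>60)&(h[...,2]<220),300): print('grey',a,ce.round(1),ray(s,*ce,.012).round(4))
E
```

```text
t: 7.0
tcp_pos: [0.5766, 0.1113, 0.113]
tool_rot: [0.814, 0.58, -0.001, -0.001]
force: [0.6, -0.4, -2.7]
finger_gap: 0.686
tcp [0.5766 0.1113 0.113 ] yaw 1.238 dp [0.22 0.42 7.64] roll -0.001 q6 0.33
(np.float64(258.96287109877903), np.float64(194.5666321375794))
grey 1447 [481.8  33. ] [0.779  0.1771 0.012 ]
grey 2413 [257.7 161.5] [0.5893 0.1399 0.012 ]
grey 8293 [249.8 254.5] [0.5543 0.0598 0.012 ]
grey 337 [502.7 323.6] [ 0.7688 -0.0948  0.012 ]
grey 594 [139.2 335.1] [0.4174 0.0102 0.012 ]
grey 871 [372.6 337.3] [ 0.642  -0.0692  0.012 ]
```

View pics/w5.png

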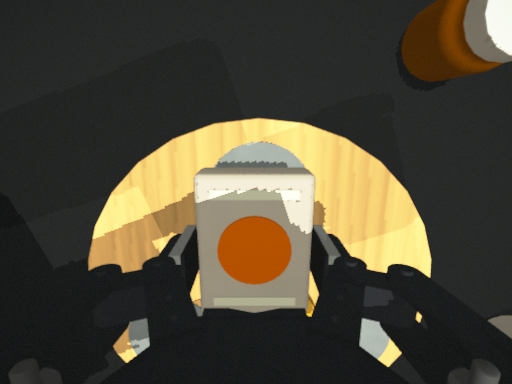

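```bash
python3 -m creep '{"claw":[5,5,5,5,5,5,8,8.5,8.5,8.5],"dp":[[0.2,0.4,2],[0.2,0.4,4.5],[0.2,0.4,6.5],[0.2,0.4,7.4],[0.2,0.4,7.65],[0.2,0.4,7.65],[0.2,0.4,7.65],[0.2,0.4,7.65],[0.2,0.4,7.65],[0.2,0.4,7.65]],"roll":[0,0,0,0,0,0,0,0,0,0]}'; python3 -c "
from h import *; goal([.581,.112,.14],1.239)"
```

```text
t: 8.05
tcp_pos: [0.5828, 0.1118, 0.0386]
tool_rot: [0.814, 0.581, 0.001, 0.0]
force: [-1.1, 0.3, -0.3]
finger_gap: 0.997
tcp [0.5828 0.1118 0.0386] yaw 1.24 dp [ -0.04  -0.17 -10.15] roll 0.001 q6 0.33
```

Up to 0.18, look, then on to the blue tile.

```bash
python3 -m creep '{"claw":[8.5,8.5,8.5,8.5,8.5,8.5],"dp":[[0,0,-2],[0,0,-5],[0,0,-9],[0,0,-13],[0,0,-14],[0,0,-14]],"roll":[0,0,0,0,0,0]}'
python3 - <<'E'
from h import *
s=cam('wrist');save(s['image'],'w6.png');tiles(s,.012)
h=cv2.cvtColor(s['image'],cv2.COLOR_RGB2HSV)
for a,ce,m in comps(cv2.inRange(h,(5,150,60),(14,255,255))>0,300): print(ray(s,*ce,.0355),ce,a)
goal([.4418,.4056,.14],.13)
E
```

```text
t: 8.65
tcp_pos: [0.5836, 0.1119, 0.1801]
tool_rot: [0.814, 0.581, 0.002, 0.001]
force: [0.2, -0.1, -0.7]
finger_gap: 0.993
amber px [252.7 183.8] disc [0.5833 0.1134 0.0355] disc size [0.0373 0.0375] rect [582.2 115.1] [76.5 84.5] long axis heading 2.812 depth z 0.0364
[0.58057607 0.1117951  0.0355    ] [250.69315403 186.06112469] 818
tcp [0.5823 0.1118 0.1782] yaw 1.24 dp [ 23.22 -22.84   3.81] roll 1.11 q6 0.33
```

View pics/w6.png

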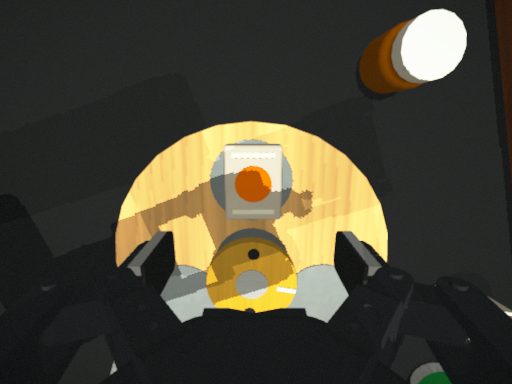

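Amber lies centred on its pad (disc at (253,184), pad (251,178)). Now blue.

```bash
python3 -m creep '{"claw":[8.5,8.5,8.5,8.5,8.5,8.5,8.5,8.5,8.5,8.5,8.5,8.5],"dp":[[1.5,-1.5,0],[4,-4,0],[7,-7,0],[10,-10,0],[13,-13,0.5],[16,-16,1],[19,-19,2],[21.5,-21.5,3],[23,-22.6,3.8],[23.2,-22.8,3.8],[23.2,-22.8,3.8],[23.2,-22.8,3.8]],"roll":[0.1,0.22,0.35,0.48,0.61,0.74,0.87,1.0,1.11,1.11,1.11,1.11]}'
python3 - <<'E'
from h import *
s=cam('wrist');save(s['image'],'w7.png');tiles(s)
h=cv2.cvtColor(s['image'],cv2.COLOR_RGB2HSV)
for a,ce,m in comps(cv2.inRange(h,(104,150,60),(128,255,255))>0,300): print(ray(s,*ce,.0235),ce,a)
goal([.4418,.4056,.0235],.13)
E
```

```text
t: 9.9
tcp_pos: [0.4424, 0.4041, 0.1392]
tool_rot: [0.998, 0.065, -0.001, 0.001]
force: [-0.8, -0.7, -0.6]
finger_gap: 0.999
blue px [255.  193.3] disc [0.4407 0.4039 0.0235] disc size [0.0364 0.0365] rect [443.  405.7] [80.1 59.7] long axis heading 0.132 depth z 0.025
[0.44065245 0.40386681 0.0235    ] [255.01744186 193.31686047] 1032
tcp [0.4427 0.4041 0.1396] yaw 0.129 dp [-0.07 -0.17 11.61] roll -0.001 q6 2.0
```

View pics/w7.png

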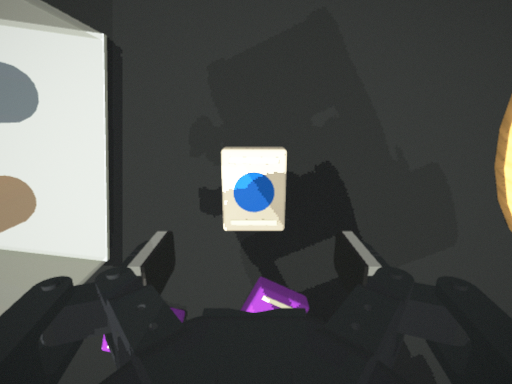

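```bash
python3 -m creep '{"claw":[8.5,8.5,8.5,8.5,8.5,8.5,5,5,5,5,5,5],"dp":[[-0.05,-0.1,3],[-0.05,-0.1,6],[-0.05,-0.1,9],[-0.05,-0.1,11],[-0.05,-0.1,11.6],[-0.05,-0.1,11.6],[-0.05,-0.1,11.6],[-0.05,-0.1,11.6],[-0.05,-0.1,11.6],[-0.05,-0.1,11.6],[-0.05,-0.1,11.6],[-0.05,-0.1,11.6]],"roll":[0,0,0,0,0,0,0,0,0,0,0,0]}' 50; python3 -m creep '{"claw":[5,5,5,5,5,5],"dp":[[0,0,0],[0,0,-3],[0,0,-6],[0,0,-10],[0,0,-12],[0,0,-12]],"roll":[0,0,0,0,0,0]}'
python3 - <<'E'
from h import *
goal([.614,-.058,.14],2.286)
s=cam('wrist');save(s['image'],'w8.png')
E
```

```text
t: 11.15
tcp_pos: [0.4426, 0.4067, 0.0257]
tool_rot: [0.998, 0.065, 0.002, -0.001]
force: [0.1, -1.7, 6.8]
finger_gap: 0.684
t: 11.75
tcp_pos: [0.4432, 0.4077, 0.1475]
tool_rot: [0.998, 0.065, 0.004, -0.002]
force: [0.3, 0.2, -1.9]
finger_gap: 0.683
tcp [0.4432 0.4077 0.1475] yaw 0.13 dp [10.88 48.39  0.66] roll 0.986 q6 2.0
```

View pics/w8.png

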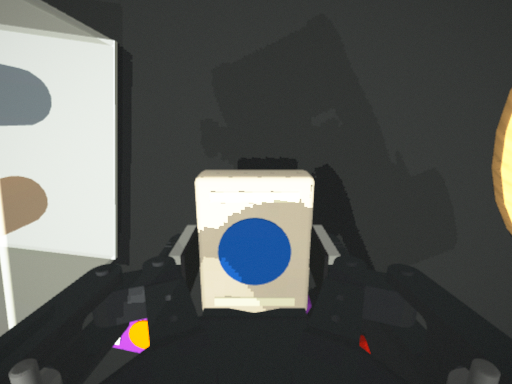

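Blue tile gripped; carry to pad A.

```bash
python3 -m creep '{"claw":[5,5,5,5,5,5,5,5,5,5,5,5],"dp":[[0.6,2.5,0],[1.5,6.5,0],[2.5,11,0],[3.5,15.5,0],[4.5,20,0],[5.5,24.5,0],[6.5,29,0],[7.5,33.5,0],[8.5,38,0],[9.5,42,0],[10.3,46,0],[10.9,48.4,0]],"roll":[0.05,0.12,0.2,0.3,0.4,0.5,0.6,0.7,0.8,0.9,0.98,0.98]}'; python3 -m creep '{"claw":[5,5,5],"dp":[[0,0,0],[0,0,0],[0,0,0]],"roll":[0,0,0]}';python3 - <<'E'
from h import *
goal([.6145,-.0585,.038],2.286)
s=cam('wrist');save(s['image'],'w9.png')
E
```

```text
t: 13.0
tcp_pos: [0.612, -0.0626, 0.1414]
tool_rot: [0.91, -0.414, -0.001, 0.0]
force: [0.6, 0.9, -1.7]
finger_gap: 0.685
t: 13.3
tcp_pos: [0.6106, -0.0582, 0.1423]
tool_rot: [0.911, -0.412, -0.002, 0.0]
force: [0.7, 0.2, -2.6]
finger_gap: 0.683
tcp [ 0.6106 -0.0582  0.1423] yaw -0.849 dp [ 0.32 -0.29 10.43] roll 0.006 q6 2.14
```

View pics/w9.png

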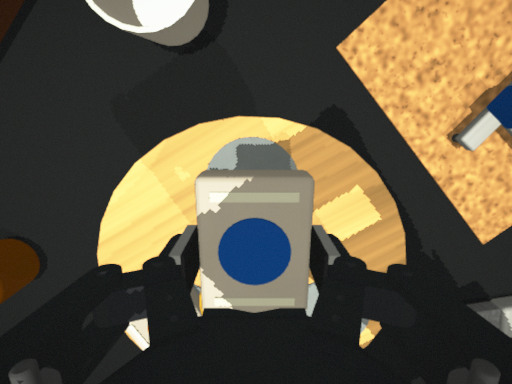

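```bash
python3 -m creep '{"claw":[5,5,5,5,5,5,5,8,8.5,8.5,8.5],"dp":[[0.3,-0.25,3],[0.3,-0.25,6],[0.3,-0.25,9],[0.3,-0.25,10],[0.3,-0.25,10.4],[0.3,-0.25,10.4],[0.3,-0.25,10.4],[0.3,-0.25,10.4],[0.3,-0.25,10.4],[0.3,-0.25,10.4],[0.3,-0.25,10.4]],"roll":[0,0,0,0,0,0,0,0,0,0,0]}';  python3 -m creep '{"claw":[8.5,8.5,8.5,8.5,8.5,8.5,8.5],"dp":[[0,0,-2],[0,0,-5],[0,0,-9],[0,0,-13],[0,0,-16],[0,0,-16],[0,0,-16]],"roll":[0,0,0,0,0,0,0]}'
python3 - <<'E'
from h import *
s=cam('wrist');save(s['image'],'w10.png');tiles(s,.012)
h=cv2.cvtColor(s['image'],cv2.COLOR_RGB2HSV)
for a,ce,m in comps(cv2.inRange(h,(104,150,60),(128,255,255))>0,300): print(ray(s,*ce,.0355),ce,a)
goal([.55,-.2,.3],0)
E
```

```text
t: 14.45
tcp_pos: [0.6164, -0.0604, 0.0404]
tool_rot: [0.911, -0.412, 0.001, -0.0]
force: [-0.4, 0.0, -0.2]
finger_gap: 0.993
t: 15.15
tcp_pos: [0.6161, -0.0602, 0.2006]
tool_rot: [0.911, -0.412, 0.001, -0.0]
force: [0.2, -0.6, -0.3]
finger_gap: 0.993
amber px [183.4 297.2] disc [0.5829 0.1129 0.0355] disc size [0.036  0.0378] rect [579.2 105.9] [65.6 63.3] long axis heading 1.25 depth z 0.0383
[ 0.48868856 -0.26456979  0.0355    ] [477.72757292 113.82608696] 1817
[ 0.61659202 -0.05831417  0.0355    ] [253.46912114 179.88598575] 842
tcp [ 0.6153 -0.06    0.1992] yaw -0.85 dp [  6.2   14.15 -10.08] roll -0.85 q6 2.14
```

View pics/w10.png

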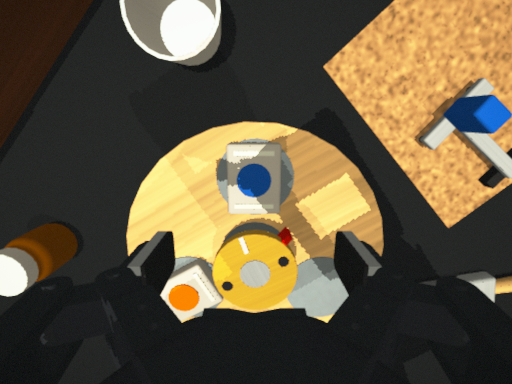

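Both tiles lie centred (blue disc (253,180), amber (183,297)). Next, a precise look at the ring and the spanner from above.

```bash
python3 -c "
from h import *; goal([.47,-.05,.3],0)"
```

```text
tcp [ 0.6153 -0.06    0.1992] yaw -0.85 dp [-10.35  10.27 -10.06] roll -0.85 q6 2.14
```

```bash
python3 -m creep '{"claw":[8.5,8.5,8.5,8.5,8.5,8.5,8.5,8.5,8.5,8.5],"dp":[[-1,1,-2],[-3,3,-5],[-6,6,-8],[-9,9,-10],[-10.3,10.3,-10],[-10.3,10.3,-10],[-10.3,10.3,-10],[-10.3,10.3,-10],[-10.3,10.3,-10],[-10.3,10.3,-10]],"roll":[-0.1,-0.24,-0.38,-0.52,-0.66,-0.8,-0.85,-0.85,-0.85,-0.85]}'
python3 - <<'E'
from h import *
s=cam('wrist');save(s['image'],'w11.png')
import pickle;pickle.dump(s,open('w11.pkl','wb'))
tiles(s,.012)
E
```

```text
t: 16.2
tcp_pos: [0.4705, -0.0507, 0.2989]
tool_rot: [1.0, -0.0, -0.001, -0.0]
force: [-0.2, -0.7, 0.7]
finger_gap: 0.992
amber px [133.4  81.1] disc [0.5834 0.1133 0.0355] disc size [0.0352 0.0369] rect [581.2 113. ] [79.2 86.4] long axis heading 2.825 depth z 0.04
blue px [260.5  53.9] disc [ 0.6168 -0.0578  0.0355] disc size [0.0359 0.0356] rect [617.3 -51.5] [68.7 86.4] long axis heading 2.294 depth z 0.0375
```

View pics/w11.png

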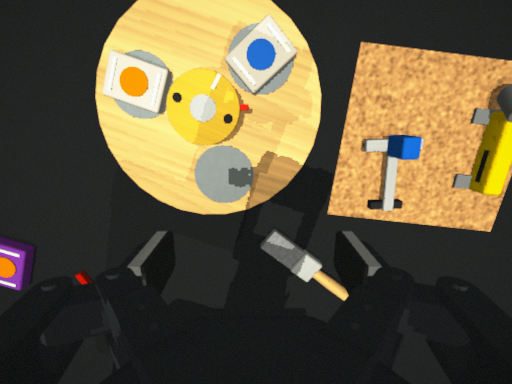

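Ring holes at (177,97),(228,118); spanner grip (404,147), handle down to foot (385,204); lamp at (490,150).

Run:
```python
from h import *
import pickle
s=pickle.load(open('w11.pkl','rb'));im=s['image'];h=cv2.cvtColor(im,cv2.COLOR_RGB2HSV);P=cloud(s)
H=[]
for a,ce,m in comps((h[...,2]<80)[80:135,160:245],10):
    ce=ce+[160,80]; X=ray(s,*ce,.0585); H.append(X); print('hole',a,ce.round(1),X.round(4))
if len(H)==2: print('mid',(H[0]+H[1])/2,'d',np.hypot(*(H[0]-H[1])[:2]),'ang',np.degrees(np.arctan2(*(H[0]-H[1])[[1,0]])))
b=cv2.inRange(h,(100,120,40),(128,255,255))>0
for a,ce,m in comps(b,200):
    if ce[0]<350: continue
    top=(m>0)&(P[...,2]>.06); print('blue',a,ce.round(1),'zmax',np.percentile(P[m>0][:,2],95).round(4))
    v,u=np.nonzero(top); Q=P[top]
    c=np.float32([ray(s,x,y,.069)[:2] for x,y in zip(u,v)])*1000
    print('top face rect',cv2.minAreaRect(c),'cloud mean',Q.mean(0).round(4))
# mat & spanner steel
g=(h[...,1]<60)&(h[...,2]>90); 
for a,ce,m in comps(g[120:215,345:425],40):
    ce=ce+[345,120]; print('steel',a,ce.round(1),ray(s,*ce,.025).round(4))
save(cv2.resize(im[120:225,350:510],None,fx=5,fy=5,interpolation=cv2.INTER_CUBIC),'sp.png')
goal([.45,-.22,.3],np.pi/2)
```

```text
hole 54 [176.6  96.6] [0.562  0.0502 0.0585]
hole 53 [227.6 118.5] [ 0.5349 -0.0146  0.0585]
mid [0.54846692 0.01780613 0.0585    ] d 0.0702727169278389 ang 67.31602829597422
blue 700 [403.8 146.5] zmax 0.0706
top face rect ((498.2208557128906, -246.58290100097656), (27.326705932617188, 39.001014709472656), 0.036451343446969986) cloud mean [ 0.4987 -0.2515  0.0708]
steel 286 [376.4 144.9] [ 0.4973 -0.229   0.025 ]
steel 601 [389.5 183.1] [ 0.4395 -0.256   0.025 ]
tcp [ 0.4706 -0.0507  0.2992] yaw -0.001 dp [-2.05 16.93 -0.09] roll 1.57 q6 1.23
```

View pics/sp.png

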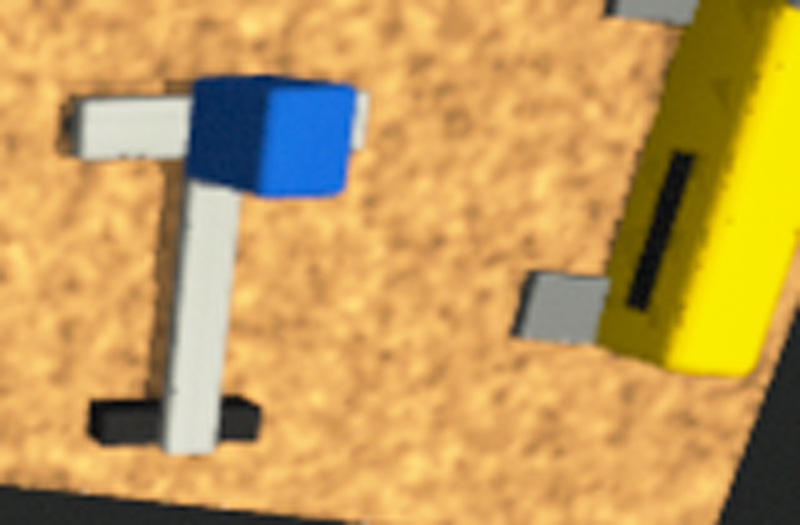

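```bash
python3 -m creep '{"claw":[8.5,8.5,8.5,8.5,8.5,8.5,8.5,8.5,8.5,8.5,8.5,8.5],"dp":[[0,2,0],[1,5,0],[2,9,0],[2.5,13,0],[3,17,2],[3,20.4,5],[3,20.4,8],[3,20.4,10],[3,20.4,10],[3,20.4,10],[3,20.4,10],[3,20.4,10]],"roll":[-0.1,-0.24,-0.38,-0.52,-0.66,-0.8,-0.94,-1.08,-1.22,-1.36,-1.5,-1.57]}'
python3 - <<'E'
from h import *
s=cam('wrist');save(s['image'],'w12.png')
import pickle;pickle.dump(s,open('w12.pkl','wb'))
goal([.4985,-.252,.2],np.pi/2)
E
```

```text
t: 17.45
tcp_pos: [0.5007, -0.2548, 0.1993]
tool_rot: [0.706, 0.708, -0.0, -0.0]
force: [-0.4, -0.7, -0.5]
finger_gap: 0.995
tcp [ 0.5007 -0.2548  0.1993] yaw 1.574 dp [ 0.28 -0.22 -0.07] roll 0.003 q6 -0.67
```

View pics/w12.png

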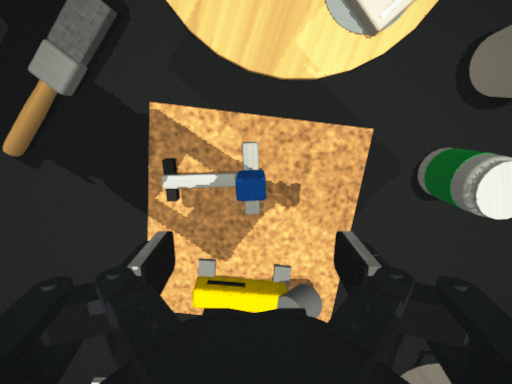

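Run:
```python
from h import *
import pickle
s=pickle.load(open('w12.pkl','rb'));im=s['image'];h=cv2.cvtColor(im,cv2.COLOR_RGB2HSV);P=cloud(s)
b=cv2.inRange(h,(100,120,30),(128,255,255))>0
for a,ce,m in comps(b,200):
    top=(m>0)&(P[...,2]>.066)
    v,u=np.nonzero(top); c=np.float32([ray(s,x,y,.069)[:2] for x,y in zip(u,v)])*1000
    print('blue',a,ce.round(1),cv2.minAreaRect(c),np.percentile(P[m>0][:,2],95))
g=(h[...,1]<70)&(h[...,2]>100); g[:130]=0;g[225:]=0;g[:,:155]=0;g[:,275:]=0
for a,ce,m in comps(g,40):
    v,u=np.nonzero(m); c=np.float32([ray(s,x,y,.025)[:2] for x,y in zip(u,v)])*1000
    vx=cv2.fitLine(c,cv2.DIST_L2,0,.01,.01).ravel()
    print('steel',a,ce.round(1),P[m>0][:,2].mean().round(4),cv2.minAreaRect(c),'line',vx.round(3),np.degrees(np.arctan2(vx[1],vx[0])))
save(cv2.resize(im[120:230,150:300],None,fx=5,fy=5,interpolation=cv2.INTER_CUBIC),'sp2.png')
```

```text
blue 834 [250.4 185.2] ((497.40594482421875, -251.94158935546875), (28.483354568481445, 29.244016647338867), 0.8446147441864014) 0.0705240408483379
steel 445 [250.1 155.6] 0.0245 ((496.4915771484375, -228.72946166992188), (18.01791000366211, 31.03042984008789), 3.6472434997558594) line [ 7.10000e-02 -9.97000e-01  4.96380e+02 -2.28653e+02] -85.90875
steel 1038 [198.7 180.3] 0.0251 ((437.9012756347656, -257.0320129394531), (85.57933807373047, 16.528623580932617), 2.0865092277526855) line [ 9.99000e-01  4.20000e-02  4.37822e+02 -2.57036e+02] 2.3879783
steel 198 [252.  206.8] 0.026 ((498.12066650390625, -288.323974609375), (17.492006301879883, 16.055326461791992), 0.5099104046821594) line [ 9.79000e-01  2.06000e-01  4.98666e+02 -2.88674e+02] 11.869185
```

View pics/sp2.png

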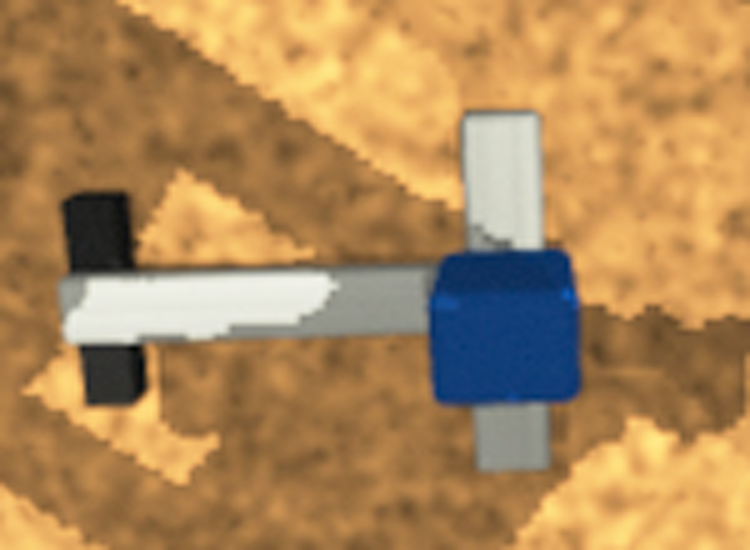

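```bash
python3 -c "
from h import *; goal([.4975,-.2545,.057],1.606)"
```

```text
tcp [ 0.5007 -0.2548  0.1993] yaw 1.574 dp [ 0.02 -0.31 14.23] roll -0.032 q6 -0.67
```

```bash
python3 -m creep '{"claw":[8.5,8.5,8.5,8.5,8.5,8.5,8.5,8.5],"dp":[[0,-0.3,2],[0,-0.3,5],[0,-0.3,8],[0,-0.3,11],[0,-0.3,13.5],[0,-0.3,14.2],[0,-0.3,14.2],[0,-0.3,14.2]],"roll":[-0.03,-0.03,-0.03,-0.03,-0.03,-0.03,-0.03,-0.03]}'
python3 - <<'E'
from h import *
s=cam('wrist');save(s['image'],'w13.png')
E
python3 -m creep '{"claw":[2,2,2,2,2,2,2,2,2],"dp":[[0,0,0],[0,0,0],[0,0,0],[0,0,0],[0,0,0],[0,0,0],[0,0,0],[0,0,0],[0,0,0]],"roll":[0,0,0,0,0,0,0,0,0]}' 80
python3 - <<'E'
from h import *
s=cam('wrist');save(s['image'],'w14.png')
E
```

```text
t: 18.3
tcp_pos: [0.4983, -0.2552, 0.0586]
tool_rot: [0.697, 0.717, 0.0, 0.001]
force: [0.2, 0.5, 0.3]
finger_gap: 0.991
t: 19.25
tcp_pos: [0.4977, -0.255, 0.0585]
tool_rot: [0.697, 0.717, -0.0, 0.0]
force: [-1.7, -0.3, 6.0]
finger_gap: 0.338
```

View pics/w13.png

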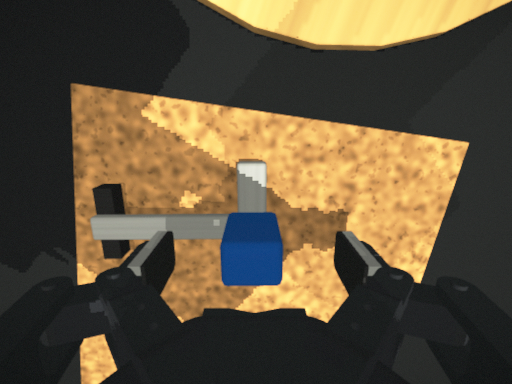

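View pics/w14.png

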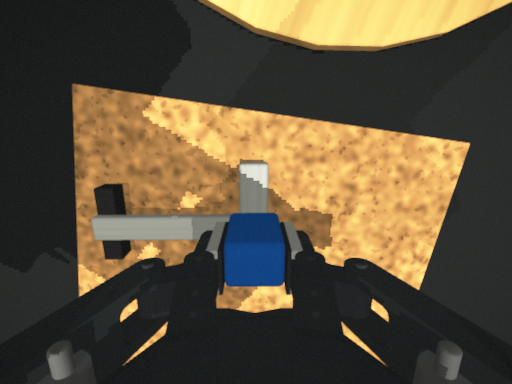

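```bash
python3 -m creep '{"claw":[2,2,2,2,2,2],"dp":[[0,0,-0.5],[0,0,-2],[0,0,-5],[0,0,-8],[0,0,-11],[0,0,-11]],"roll":[0,0,0,0,0,0]}'
python3 - <<'E'
from h import *
s=cam('wrist');save(s['image'],'w15.png');goal([.5485,.0178,.145],1.175)
E
```

```text
t: 19.9
tcp_pos: [0.4998, -0.2562, 0.1714]
tool_rot: [0.697, 0.717, 0.001, 0.004]
force: [0.5, 0.4, -3.2]
finger_gap: 0.336
tcp [ 0.4986 -0.2553  0.1694] yaw 1.6 dp [27.16  5.77  2.39] roll 0.425 q6 -0.7
```

View pics/w15.png

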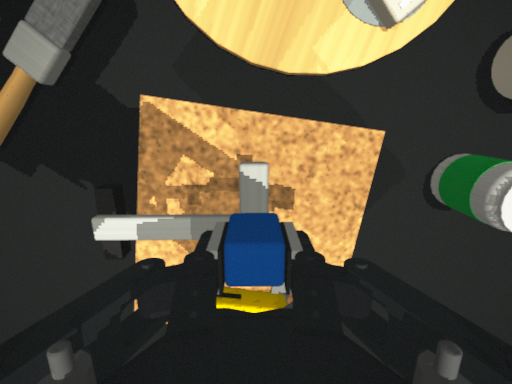

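```bash
python3 -m creep '{"claw":[2,2,2,2,2,2,2,2,2,2,2,2],"dp":[[1.5,0.3,0],[5,1,0],[9,2,0],[13,3,0],[17,4,0],[21,4.8,0],[24.5,5.5,0],[26.7,5.8,0],[27.1,5.8,1],[27.1,5.8,2],[27.1,5.8,2.4],[27.1,5.8,2.4]],"roll":[0.05,0.1,0.15,0.2,0.27,0.33,0.39,0.425,0.425,0.425,0.425,0.425]}'
python3 - <<'E'
from h import *
s=cam('wrist');save(s['image'],'w16.png');goal([.5485,.0178,.145],1.175)
save(cv2.resize(s['image'][150:350,150:400],None,fx=3,fy=3,interpolation=cv2.INTER_CUBIC),'w16c.png')
c=cam('scene');save(cv2.resize(c['image'][120:270,150:350],None,fx=4,fy=4,interpolation=cv2.INTER_CUBIC),'s16.png')
E
```

```text
t: 21.15
tcp_pos: [0.5468, 0.0167, 0.1421]
tool_rot: [0.833, 0.554, -0.001, -0.001]
force: [-0.2, 0.2, -1.4]
finger_gap: 0.335
tcp [0.5473 0.0167 0.1428] yaw 1.173 dp [ 0.15  0.07 -0.22] roll -0.002 q6 0.22
```

View pics/w16.png

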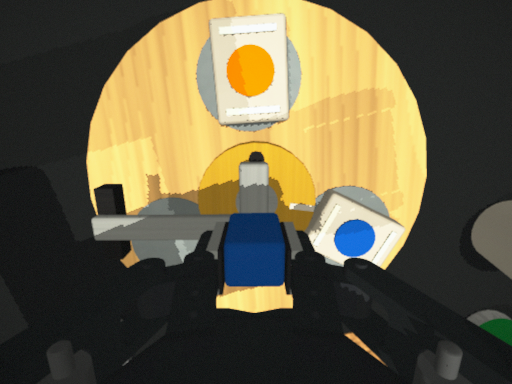

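View pics/w16c.png

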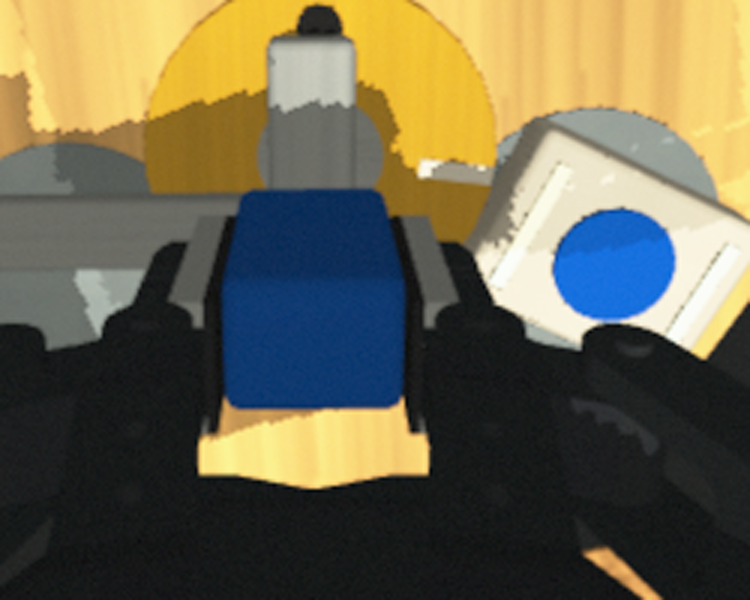

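View pics/s16.png

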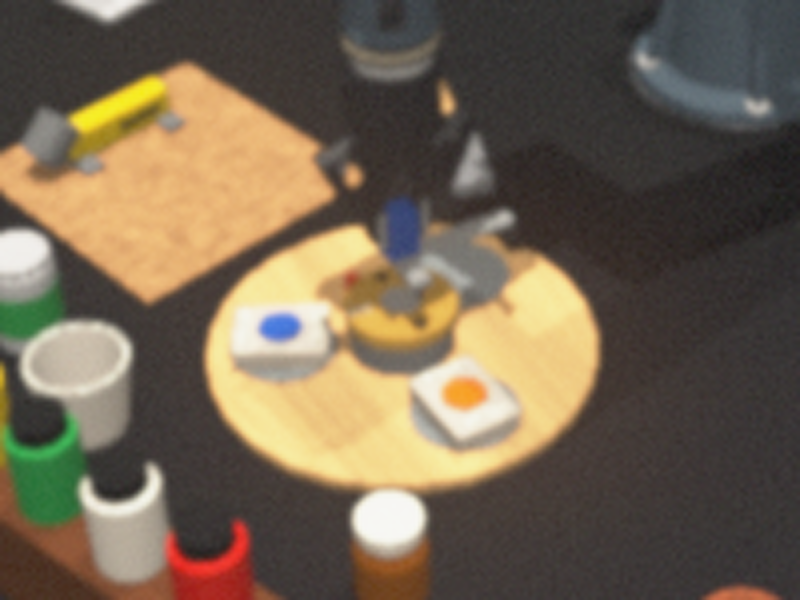

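Run:
```python
from h import *
s=cam('wrist'); p,R=tool(); im=s['image'];h=cv2.cvtColor(im,cv2.COLOR_RGB2HSV)
def intool(X): return (R.T@(X-p)*1000).round(2)
zb=p[2]-.0555+.022
# hole dark comp
for a,ce,m in comps((h[...,2]<70)[145:170,235:280],8):
    v,u=np.nonzero(m);u=u+235;v=v+145
    print('hole',a,u.min(),u.max(),v.min(),v.max(),ce+[235,145]); 
    print(' center of width',intool(ray(s,(u.min()+u.max())/2,v.min()+ (u.max()-u.min())/2,.0585)), 'width', (ray(s,u.max()+1,155,.0585)-ray(s,u.min(),155,.0585)))
# bar edges rows 170..185
g=h[...,2].astype(int)
for v in (168,172,176):
    row=(h[v,225:285,1]<70)
    u=np.nonzero(row)[0]+225; print(v,u.min(),u.max(),intool(ray(s,u.min(),v,zb)),intool(ray(s,u.max()+1,v,zb)))
for u in (247,254,261):
    print(u,[(v,im[v,u].tolist()) for v in range(158,168)])
print('end',intool(ray(s,254,162.5,zb)))
# nominal centre in tool
print(intool(np.array([.5485,.0178,.0585])))
```

```text
hole 113 248 261 152 161 [254.54867257 157.30088496]
 center of width [ 3.599e+01 -8.000e-02  8.527e+01] width [ 0.01006834 -0.00420941  0.        ]
168 239 267 [38.03 -9.33 33.5 ] [38.06  7.9  33.5 ]
172 239 267 [35.61 -9.36 33.5 ] [35.64  7.94 33.5 ]
176 240 267 [33.18 -8.79 33.5 ] [33.2   7.97 33.5 ]
247 [(158, [188, 142, 48]), (159, [145, 109, 40]), (160, [109, 82, 26]), (161, [102, 82, 48]), (162, [91, 88, 77]), (163, [111, 111, 104]), (164, [148, 149, 139]), (165, [178, 179, 166]), (166, [188, 191, 177]), (167, [195, 198, 184])]
254 [(158, [40, 37, 36]), (159, [36, 35, 35]), (160, [30, 30, 28]), (161, [48, 48, 46]), (162, [82, 82, 77]), (163, [117, 118, 109]), (164, [155, 157, 145]), (165, [183, 183, 170]), (166, [193, 194, 181]), (167, [201, 202, 188])]
261 [(158, [38, 38, 35]), (159, [27, 26, 25]), (160, [25, 24, 23]), (161, [51, 53, 48]), (162, [87, 88, 81]), (163, [114, 117, 107]), (164, [151, 153, 142]), (165, [177, 179, 166]), (166, [189, 190, 178]), (167, [199, 200, 188])]
end [41.34 -0.42 33.5 ]
[1.130e+00 6.000e-02 8.528e+01]
```

```bash
python3 -m creep '{"claw":[2,2,2,2,2,2],"dp":[[0.13,0.05,0],[0.13,0.05,1],[0.13,0.05,2],[0.13,0.05,2.6],[0.13,0.05,3],[0.13,0.05,3]],"roll":[0,0,0,0,0,0]}'; python3 -m creep '{"claw":[2,2,2],"dp":[[0,0,0.2],[0,0,0.4],[0,0,0.4]],"roll":[0,0,0]}'; python3 -c "
from h import *; goal([.5485,.0178,.105],1.175); save(cam('wrist')['image'],'w17.png')
c=cam('scene');save(cv2.resize(c['image'][150:230,200:300],None,fx=7,fy=7,interpolation=cv2.INTER_CUBIC),'s17.png')"
```

```text
t: 21.9
tcp_pos: [0.5482, 0.0189, 0.1129]
tool_rot: [0.832, 0.554, -0.001, -0.001]
force: [-0.3, 1.0, -1.7]
finger_gap: 0.338
t: 22.2
tcp_pos: [0.5488, 0.0189, 0.1098]
tool_rot: [0.832, 0.554, 0.0, 0.0]
force: [-0.4, 0.7, -1.9]
finger_gap: 0.34
tcp [0.5488 0.0189 0.1098] yaw 1.175 dp [-0.11  0.02  0.48] roll -0.0 q6 0.23
```

View pics/w17.png

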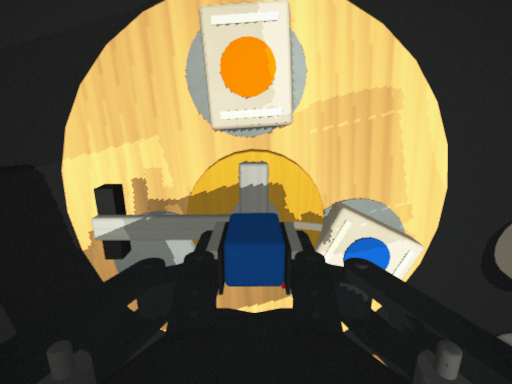

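View pics/s17.png

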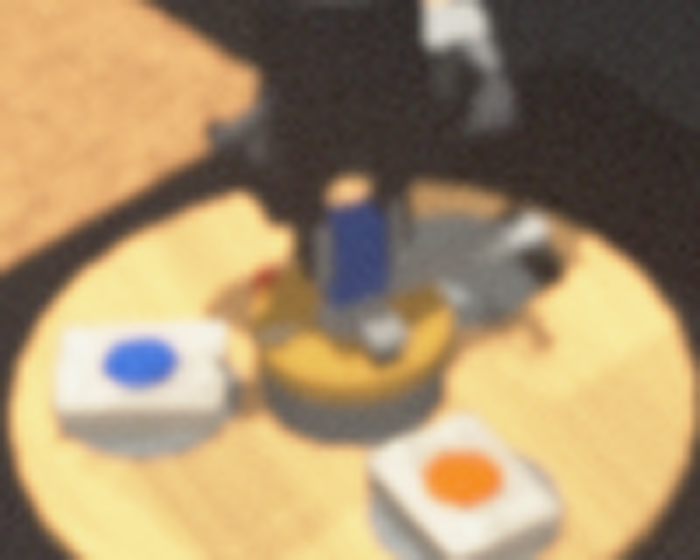

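```bash
python3 -m creep '{"claw":[2,2,2,2],"dp":[[0,0,0.2],[0,0,0.4],[0,0,0.6],[0,0,0.6]],"roll":[0,0,0,0]}'; python3 -c "
from h import *; goal([.5485,.0178,.1035],1.175); print(manip.sense()['force'],manip.sense()['ft_torque'])"
```

```text
t: 22.7
tcp_pos: [0.5485, 0.0189, 0.1035]
tool_rot: [0.832, 0.554, -0.0, -0.0]
force: [-0.6, 0.8, -2.0]
finger_gap: 0.338
tcp [0.5485 0.0189 0.1035] yaw 1.175 dp [-0.1   0.04 -0.  ] roll -0.0 q6 0.23
[-0.57776766  0.83083605 -2.04383194] [-0.00573773 -0.132605    0.05937902]
```

```bash
python3 -m creep '{"claw":[2,2,2,2,2,2,2,2,2,2,2],"dp":[[-0.05,0,0],[-0.05,0,0],[-0.05,0,0],[-0.05,0,0],[-0.05,0,0],[-0.05,0,0],[-0.05,0,0],[-0.05,0,0],[-0.05,0,0],[-0.05,0,0],[-0.05,0,0]],"roll":[0.06,0.16,0.26,0.36,0.46,0.56,0.66,0.76,0.86,0.96,1.0]}'; python3 -c "
from h import *; goal([.5485,.0178,.1035],.07); print(manip.sense()['force'],manip.sense()['ft_torque']); save(cam('wrist')['image'],'w18.png')"
```

```text
t: 23.8
tcp_pos: [0.5501, 0.0167, 0.1039]
tool_rot: [0.996, 0.087, 0.001, 0.002]
force: [1.5, -4.6, -4.3]
finger_gap: 0.34
tcp [0.5501 0.0167 0.1039] yaw 0.174 dp [-0.14 -0.13  0.04] roll 0.104 q6 1.23
[ 1.47266889 -4.59387909 -4.25964651] [-1.06709035 -0.36368422  0.17961463]
```

View pics/w18.png

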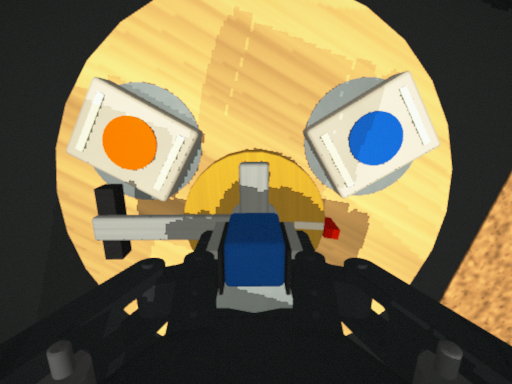

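```bash
python3 -m creep '{"claw":[2,2,2,2,2,2],"dp":[[-0.05,-0.05,0],[-0.05,-0.05,0],[-0.05,-0.05,0],[-0.05,-0.05,0],[-0.05,-0.05,0],[-0.05,-0.05,0]],"roll":[0.04,0.08,0.11,0.13,0.13,0.13]}'; python3 -c "
from h import *; goal([.5485,.0178,.1035],.07); print(manip.sense()['force'],manip.sense()['ft_torque']);s=cam('wrist'); save(cv2.resize(s['image'][140:280,150:370],None,fx=3.5,fy=3.5,interpolation=cv2.INTER_CUBIC),'w19.png')"
```

```text
t: 24.45
tcp_pos: [0.5499, 0.0166, 0.104]
tool_rot: [1.0, 0.027, 0.002, 0.003]
force: [2.0, -5.5, -5.4]
finger_gap: 0.336
tcp [0.5499 0.0166 0.104 ] yaw 0.054 dp [-0.13 -0.13  0.05] roll -0.016 q6 1.35
[ 2.03175561 -5.50077125 -5.40343658] [-1.40842924 -0.52363291  1.32319482]
```

View pics/w19.png

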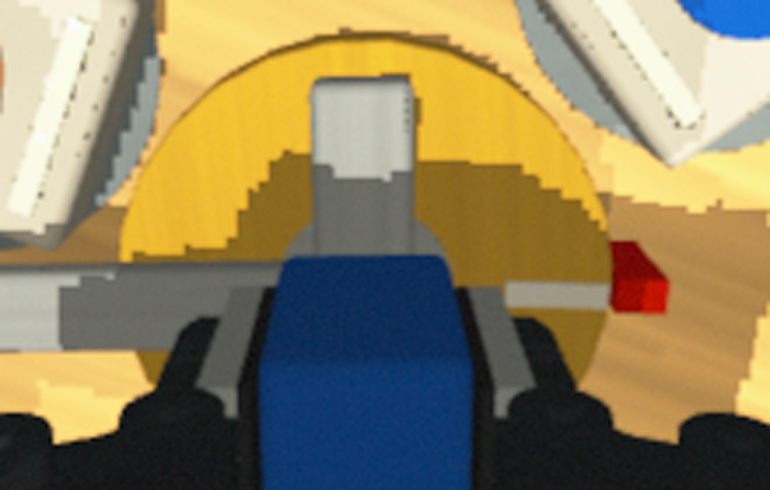

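Torque rose from 0.18 to 1.3 N m and the white line points at the red pointer: at the stop. Hold, relax slightly, lift.

```bash
python3 -m creep '{"claw":[2,2,2,2,2,2,2,2,2],"dp":[[0,0,0],[0,0,0],[0,0,0],[-0.05,-0.1,0],[-0.05,-0.1,0],[-0.05,-0.1,-0.5],[-0.05,-0.1,-1.2],[-0.05,-0.1,-3],[-0.05,-0.1,-6]],"roll":[0,0,0,-0.05,-0.07,-0.07,-0.07,-0.07,-0.07]}'; python3 -m creep '{"claw":[2,2,2],"dp":[[0,0,0],[0,0,0],[0,0,0]],"roll":[0,0,0]}'
python3 - <<'E'
from h import *; goal([.4975,-.2545,.17],1.57);s=cam('wrist');save(s['image'],'w20.png')
tiles(s,.012)
c=cam('scene');save(cv2.resize(c['image'][120:270,150:350],None,fx=4,fy=4,interpolation=cv2.INTER_CUBIC),'s20.png')
t=cam('top');save(cv2.resize(t['image'][140:290,200:400],None,fx=4,fy=4,interpolation=cv2.INTER_CUBIC),'t20.png')
E
```

```text
t: 25.4
tcp_pos: [0.5455, 0.0202, 0.1626]
tool_rot: [0.998, 0.057, -0.003, -0.001]
force: [0.2, -0.5, -2.6]
finger_gap: 0.34
t: 25.7
tcp_pos: [0.5464, 0.02, 0.1628]
tool_rot: [0.998, 0.057, -0.001, -0.0]
force: [-0.5, 0.5, -2.0]
finger_gap: 0.336
tcp [0.5464 0.02   0.1628] yaw 0.115 dp [-8.01 26.71 -0.73] roll -1.455 q6 1.29
amber px [159.6 138.1] disc [0.5834 0.1132 0.0355] disc size [0.037  0.0368] rect [578.3 114.2] [78.2 69.9] long axis heading 1.242 depth z 0.0373
blue px [349.6 123.2] disc [ 0.6169 -0.058   0.0355] disc size [0.0367 0.0374] rect [612.6 -60.6] [69.5 78.6] long axis heading 2.294 depth z 0.0373
```

View pics/w20.png

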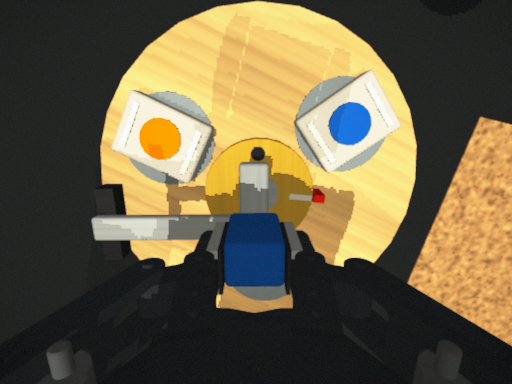

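View pics/s20.png

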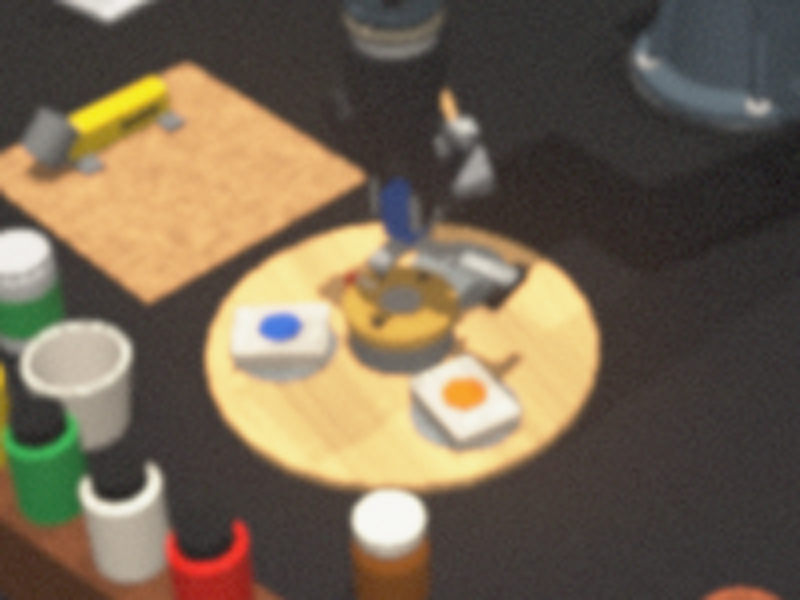

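View pics/t20.png

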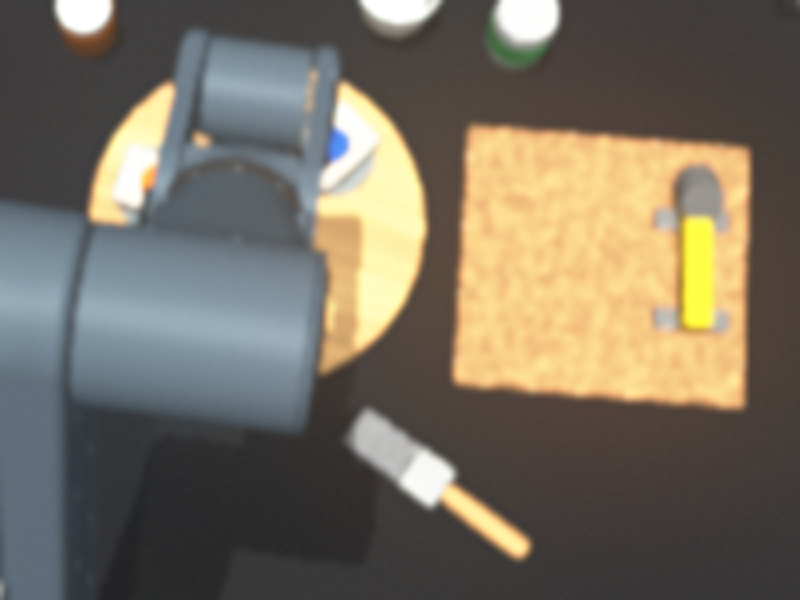

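```bash
python3 -c "
from h import *; goal([.4975,-.237,.165],1.606)"
```

```text
tcp [0.5466 0.0199 0.1626] yaw 0.115 dp [-7.82 24.96 -0.24] roll -1.491 q6 1.29
```

```bash
python3 -m creep '{"claw":[2,2,2,2,2,2,2,2,2,2,2,2],"dp":[[-0.5,1.5,-0.5],[-1.5,4.5,-0.5],[-2.5,8,-0.5],[-3.5,11.5,-0.5],[-4.7,15,-0.5],[-6,18.5,-0.5],[-7,22,-0.5],[-7.6,24,-0.5],[-7.8,25,-0.5],[-7.8,25,-0.5],[-7.8,25,-0.5],[-7.8,25,-0.5]],"roll":[-0.08,-0.2,-0.34,-0.48,-0.62,-0.76,-0.9,-1.04,-1.18,-1.32,-1.46,-1.49]}'; python3 -m creep '{"claw":[2,2],"dp":[[0,0,0],[0,0,0]],"roll":[0,0]}'
python3 - <<'E'
from h import *; goal([.4975,-.237,.059],1.606);s=cam('wrist');save(s['image'],'w21.png')
E
```

```text
t: 27.05
tcp_pos: [0.4982, -0.2375, 0.1679]
tool_rot: [0.694, 0.72, 0.0, -0.001]
force: [-0.4, 0.9, -2.6]
finger_gap: 0.332
t: 27.25
tcp_pos: [0.4984, -0.2373, 0.1682]
tool_rot: [0.695, 0.719, 0.0, -0.001]
force: [1.0, 0.2, -2.2]
finger_gap: 0.335
tcp [ 0.4984 -0.2373  0.1682] yaw 1.604 dp [ 0.03 -0.08 10.92] roll -0.002 q6 -0.68
```

View pics/w21.png

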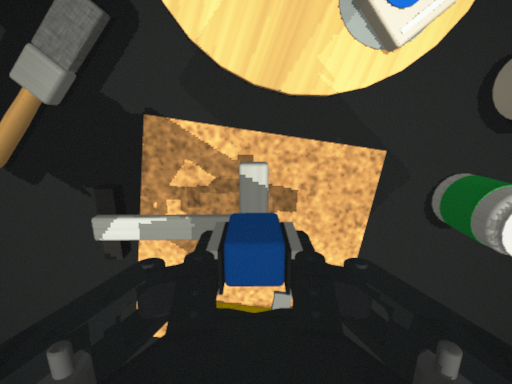

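```bash
python3 -m creep '{"claw":[2,2,2,2,2,2,2,6,8.5,8.5,8.5,8.5],"dp":[[0,-0.05,3],[0,-0.05,6],[0,-0.05,8.5],[0,-0.05,10],[0,-0.05,10.6],[0,-0.05,10.9],[0,-0.05,10.9],[0,-0.05,10.9],[0,-0.05,10.9],[0,-0.05,10.9],[0,-0.05,10.9],[0,-0.05,10.9]],"roll":[0,0,0,0,0,0,0,0,0,0,0,0]}';python3 -m creep '{"claw":[8.5,8.5,8.5,8.5,8.5,8.5,8.5,8.5],"dp":[[0,0,-1],[0,0,-4],[0,0,-8],[0,0,-12],[0,0,-16],[0,0,-19],[0,0,-19],[0,0,-19]],"roll":[0,0,0,0,0,0,0,0]}'
python3 - <<'E'
from h import *; goal([.4975,-.237,.059],1.606);s=cam('wrist');save(s['image'],'w22.png')
import pickle;pickle.dump(s,open('w22.pkl','wb'))
E
```

```text
t: 28.5
tcp_pos: [0.4983, -0.2377, 0.0602]
tool_rot: [0.695, 0.719, 0.0, 0.0]
force: [0.5, 0.7, 0.8]
finger_gap: 0.994
t: 29.3
tcp_pos: [0.4981, -0.2375, 0.2509]
tool_rot: [0.695, 0.719, 0.0, 0.001]
force: [-0.3, -0.7, -1.2]
finger_gap: 0.995
tcp [ 0.4981 -0.2375  0.2509] yaw 1.605 dp [ 0.07 -0.08 19.19] roll -0.001 q6 -0.68
```

View pics/w22.png

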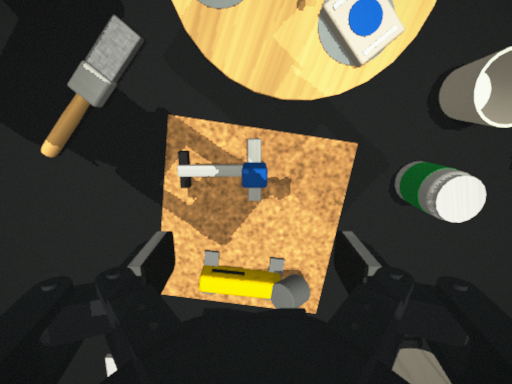

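Spanner stands on the mat (grip (254,175)). Now measure mat corners and lamp.

```bash
cat >> h.py <<'E'
def lamp(s):
    h=cv2.cvtColor(s['image'],cv2.COLOR_RGB2HSV);P=cloud(s)
    a,ce,m=max(comps(cv2.inRange(h,(24,170,110),(34,255,255))>0,100),key=lambda x:x[0])
    top=(m>0)&(P[...,2]>.035); v,u=np.nonzero(top); zt=np.median(P[top][:,2])
    c=np.float32([ray(s,x,y,.039)[:2] for x,y in zip(u,v)])*1000
    r=cv2.minAreaRect(c); b=cv2.boxPoints(r); e=max((b[1]-b[0],b[2]-b[1]),key=lambda e:np.hypot(*e)); ang=np.arctan2(e[1],e[0])
    print('yellow px',ce.round(1),'area',a,'ztop',zt.round(4),'rect',np.round(r[0],1),np.round(r[1],1),'ang',((ang+np.pi/2)%np.pi-np.pi/2).round(3))
E
python3 - <<'E'
from h import *
import pickle
s=pickle.load(open('w22.pkl','rb')); lamp(s)
for c in ((168,114),(357,144),(163,294),(318,313)): print(c,ray(s,*c,.003).round(3))
goal([.42,-.345,.22],0)
E
```

```text
yellow px [238. 282.] area 1866 ztop 0.0393 rect [ 480.2 -399.3] [ 41.7 107.6] ang -0.085
(168, 114) [ 0.382 -0.17   0.003]
(357, 144) [ 0.639 -0.201  0.003]
(163, 294) [ 0.36  -0.449  0.003]
(318, 313) [ 0.612 -0.477  0.003]
tcp [ 0.4975 -0.2371  0.2496] yaw 1.605 dp [-10.53  -8.11   2.96] roll -1.537 q6 -0.68
```

```bash
python3 -m creep '{"claw":[8.5,8.5,8.5,8.5,8.5,8.5,8.5,8.5,8.5,8.5,8.5,8.5],"dp":[[-2,-1,0],[-5,-3,0],[-9,-5,0],[-13,-6.5,0],[-15.5,-7,0],[-16,-7,2],[-16,-7,3],[-16,-7,3],[-16,-7,3],[-16,-7,3],[-16,-7,3],[-16,-7,3]],"roll":[0.1,0.24,0.38,0.52,0.66,0.8,0.94,1.08,1.22,1.36,1.5,1.64]}'; python3 -m creep '{"claw":[8.5,8.5],"dp":[[0,0,0],[0,0,0]],"roll":[0.07,0.07]}'
python3 - <<'E'
from h import *
s=cam('wrist');save(s['image'],'w23.png'); lamp(s); goal([.48,-.4,.15],-.1)
import pickle;pickle.dump(s,open('w23.pkl','wb'))
E
```

```text
t: 30.55
tcp_pos: [0.4327, -0.3988, 0.2175]
tool_rot: [1.0, -0.021, -0.002, -0.002]
force: [0.2, -0.8, 0.7]
finger_gap: 0.995
t: 30.75
tcp_pos: [0.4328, -0.3988, 0.2177]
tool_rot: [0.999, -0.053, -0.001, -0.002]
force: [0.7, 0.0, -0.3]
finger_gap: 0.997
yellow px [259.9 132.9] area 2346 ztop 0.0395 rect [ 477.5 -408.3] [ 26.8 104.8] ang -0.086
tcp [ 0.4329 -0.399   0.218 ] yaw -0.104 dp [ 4.71 -0.37  6.79] roll -0.004 q6 0.74
```

View pics/w23.png

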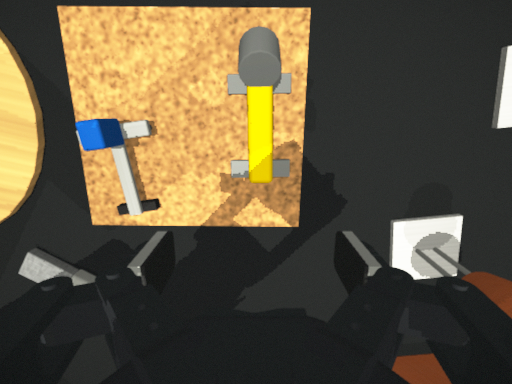

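```bash
python3 -c "
from h import *; goal([.4955,-.410,.034],-.086)"
python3 - <<'E'
from h import *
import pickle
s=pickle.load(open('w23.pkl','rb'));h=cv2.cvtColor(s['image'],cv2.COLOR_RGB2HSV)
g=(h[...,1]<60)&(h[...,2]>60); g[:70]=0;g[185:]=0;g[:,:225]=0;g[:,295:]=0
for a,ce,m in comps(g,30): print(a,ce.round(1),ray(s,*ce,.009).round(4))
E
```

```text
tcp [ 0.4329 -0.399   0.218 ] yaw -0.104 dp [ 6.39  0.5  18.38] roll -0.018 q6 0.74
1189 [258.9  80.6] [ 0.5384 -0.4136  0.009 ]
285 [239.2 168. ] [ 0.4389 -0.3789  0.009 ]
270 [280.5 167.9] [ 0.4337 -0.4305  0.009 ]
```

```bash
python3 -m creep '{"claw":[8.5,8.5,8.5,8.5,8.5,8.5,8.5,8.5],"dp":[[2.5,0.2,3],[5,0.4,6],[6.35,0.5,9],[6.35,0.5,13],[6.35,0.5,16.5],[6.35,0.5,18.2],[6.35,0.5,18.4],[6.35,0.5,18.4]],"roll":[-0.02,-0.02,-0.02,-0.02,-0.02,-0.02,-0.02,-0.02]}'; python3 -m creep '{"claw":[2,2,2,2,2,2,2,2,2],"dp":[[0,0,0],[0,0,0],[0,0,0],[0,0,0],[0,0,0],[0,0,0],[0,0,0],[0,0,0],[0,0,0]],"roll":[0,0,0,0,0,0,0,0,0]}' 90
python3 - <<'E'
from h import *
s=cam('wrist');save(s['image'],'w24.png'); goal([.4955,-.410,.034],-.086)
E
```

```text
t: 31.6
tcp_pos: [0.4964, -0.4118, 0.036]
tool_rot: [0.999, -0.042, 0.0, 0.0]
force: [0.8, 0.3, -0.0]
finger_gap: 0.998
t: 32.5
tcp_pos: [0.4967, -0.4121, 0.0372]
tool_rot: [0.999, -0.043, 0.001, 0.001]
force: [-0.7, 0.8, 6.7]
finger_gap: 0.304
tcp [ 0.4967 -0.4121  0.0372] yaw -0.085 dp [-0.14 -0.2   0.32] roll 0.001 q6 0.79
```

View pics/w24.png

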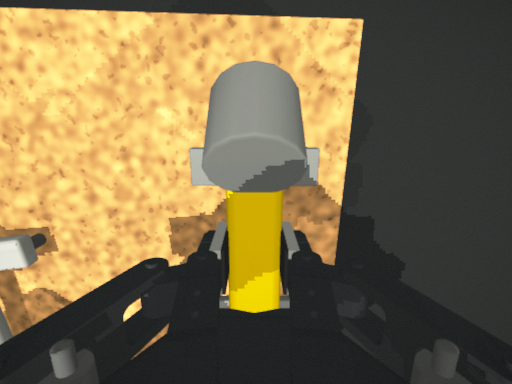

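```bash
python3 -m creep '{"claw":[2,2,2,2,2,2],"dp":[[0,0,-1],[0,0,-4],[0,0,-8],[0,0,-12],[0,0,-12],[0,0,-12]],"roll":[0,0,0,0,0,0]}'
python3 - <<'E'
from h import *
s=cam('wrist');save(s['image'],'w25.png'); goal([.4364,.1132,.16],0)
c=cam('scene');save(cv2.resize(c['image'][80:230,100:300],None,fx=4,fy=4,interpolation=cv2.INTER_CUBIC),'s25.png')
E
```

```text
t: 33.15
tcp_pos: [0.4963, -0.4115, 0.1569]
tool_rot: [0.999, -0.043, 0.001, 0.001]
force: [-0.5, 0.5, -2.7]
finger_gap: 0.308
tcp [ 0.4955 -0.4107  0.1553] yaw -0.085 dp [-10.35 -51.7   -0.39] roll -0.085 q6 0.79
```

View pics/w25.png

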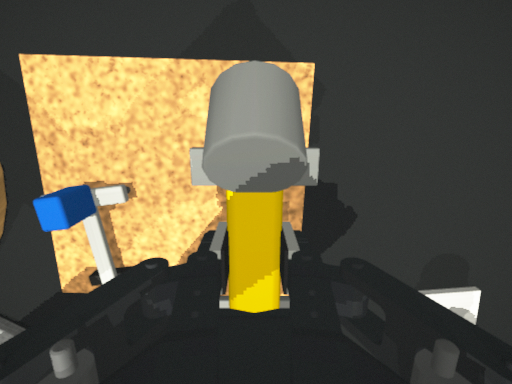

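View pics/s25.png

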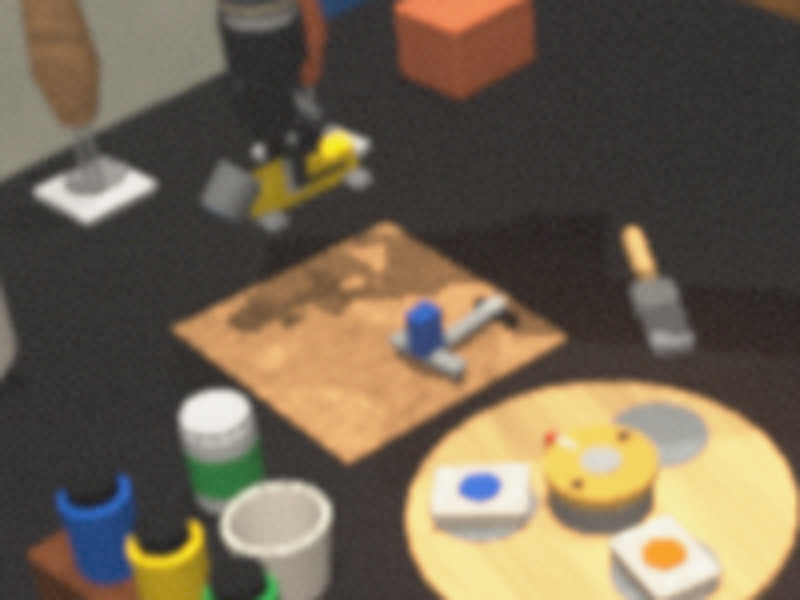

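```bash
python3 -m creep '{"claw":[2,2,2,2,2,2,2,2,2,2,2,2],"dp":[[-0.4,-2,-0.4],[-1.2,-6,-0.4],[-2,-10,-0.4],[-2.9,-14.5,-0.4],[-3.8,-19,-0.4],[-4.7,-23.5,-0.4],[-5.6,-28,-0.4],[-6.5,-32.5,-0.4],[-7.4,-37,-0.4],[-8.3,-41.5,-0.4],[-9.2,-46,-0.4],[-9.8,-49,-0.4]],"roll":[0,0,-0.01,-0.02,-0.03,-0.04,-0.05,-0.06,-0.07,-0.085,-0.085,-0.085]}'; python3 -m creep '{"claw":[2,2,2,2],"dp":[[-0.4,-2,0],[-0.6,-2.7,0],[-0.6,-2.7,0],[-0.6,-2.7,0]],"roll":[0,0,0,0]}'
python3 - <<'E'
from h import *
s=cam('wrist');save(s['image'],'w26.png'); tiles(s,.012); goal([.4364,.1132,.122],0)
E
```

```text
t: 34.45
tcp_pos: [0.4377, 0.0877, 0.1583]
tool_rot: [1.0, 0.001, -0.003, -0.0]
force: [0.1, 0.4, -2.2]
finger_gap: 0.307
t: 34.85
tcp_pos: [0.4342, 0.1114, 0.1593]
tool_rot: [1.0, -0.0, -0.001, 0.0]
force: [0.5, -0.5, -1.7]
finger_gap: 0.305
amber px [253.1  16.4] disc [0.5797 0.1133 0.0355] disc size [0.0266 0.0373] rect [567.8 113.6] [48.2 89.3] long axis heading 1.572 depth z 0.0374
tcp [0.4345 0.1112 0.1594] yaw -0.001 dp [ 0.19 -0.21  3.74] roll -0.001 q6 1.57
```

View pics/w26.png

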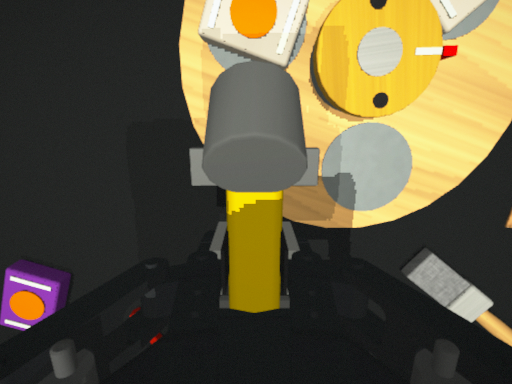

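Ring line (430,51) points at the red pointer; amber disc ahead of the head. Lower and hold.

```bash
python3 -m creep '{"claw":[2,2,2,2,2,2,2],"dp":[[0.2,-0.2,1],[0.2,-0.2,2.3],[0.2,-0.2,3.4],[0.2,-0.2,3.7],[0.2,-0.2,3.7],[0.2,-0.2,3.7],[0.2,-0.2,3.7]],"roll":[0,0,0,0,0,0,0]}'
python3 - <<'E'
from h import *
s=cam('wrist');save(s['image'],'w27.png');c=cam('scene');save(cv2.resize(c['image'][130:280,180:380],None,fx=4,fy=4,interpolation=cv2.INTER_CUBIC),'s27.png')
p,R=tool()
L=p+R@np.array([.0765,0,.0152]); d=R@np.array([.7071,0,.7071]); G=np.array([.5834,.1132,.0355])
v=G-L; z=v@d; print('along',z,'off',v-z*d,'tcp',p)
E
```

```text
t: 35.6
tcp_pos: [0.4367, 0.1139, 0.1232]
tool_rot: [1.0, -0.0, 0.001, 0.0]
force: [0.7, 0.5, -1.3]
finger_gap: 0.308
along 0.10102575019457323 off [-0.00123608 -0.00081202 -0.00124133] tcp [0.43660538 0.11405218 0.12321354]
```

View pics/w27.png

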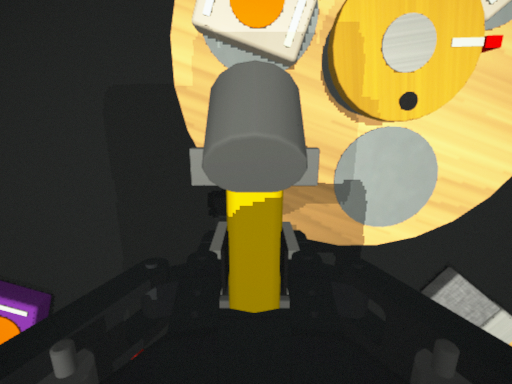

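View pics/s27.png

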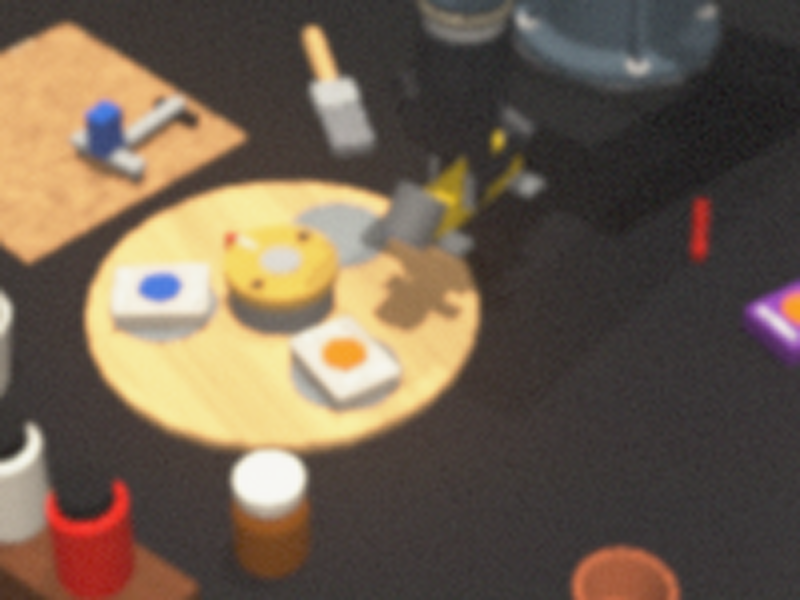

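```bash
python3 - <<'E'
from h import *
s=cam('wrist');h=cv2.cvtColor(s['image'],cv2.COLOR_RGB2HSV);P=cloud(s);p,R=tool()
T=(P-p)@R*1000
m=(cv2.inRange(h,(22,150,60),(34,255,255))>0); m[:185]=0;m[310:]=0;m[:,:232]=0;m[:,276:]=0
Q=T[m]; print(len(Q),np.polyfit(Q[:,0],Q[:,2],1),Q[:,0].min(),Q[:,0].max(),Q[:,1].mean())
m=np.zeros(m.shape,bool);m[64:185,205:303]=True;m&=(s['z_map']<.15)&(s['z_map']>0)
Q=T[m];print(np.percentile(Q,[1,99],axis=0).round(1))
f=np.zeros(m.shape,bool);f[152:182,193:203]=True;f[152:182,307:317]=True;print('foot',np.median(T[f],axis=0).round(1), T[152:182,193:203].reshape(-1,3).mean(0).round(1))
E
python3 -m creep '{"claw":[2,2,2,2,2,2,2,2,2,2,2,2],"dp":[[0,0,0],[0,0,0],[0,0,0],[0,0,0],[0,0,0],[0,0,0],[0,0,0],[0,0,0],[0,0,0],[0,0,0],[0,0,0],[0,0,0]],"roll":[0,0,0,0,0,0,0,0,0,0,0,0]}'
```

```text
5190 [-0.12488872 -2.93174004] -33.053587577993845 66.66797582839007 -1.159274118620078
[[ 38.4 -20.2 -29.5]
 [ 87.2  18.4   1.6]]
foot [39.6  9.5 27.5] [ 39.7 -32.9  25.6]
t: 36.95
tcp_pos: [0.4363, 0.1141, 0.1228]
tool_rot: [1.0, -0.0, -0.0, -0.0]
force: [-0.6, -0.4, -1.9]
finger_gap: 0.304
```

Foot and head depths fit the assumed lamp-in-hand offset (level). Hold on.

```bash
python3 -m creep '{"claw":[2,2,2,2,2,2,2,2,2,2,2,2],"dp":[[0,0,0],[0,0,0],[0,0,0],[0,0,0],[0,0,0],[0,0,0],[0,0,0],[0,0,0],[0,0,0],[0,0,0],[0,0,0],[0,0,0]],"roll":[0,0,0,0,0,0,0,0,0,0,0,0]}';python3 -m creep '{"claw":[2,2,2],"dp":[[0,0,-1],[0,0,-3],[0,0,-4]],"roll":[0,0,0]}'; python3 -c "
from h import *; goal([.470,-.058,.16],0)
t=cam('top');c=cam('scene');tiles(c,.012);save(c['image'],'s28.png')"
```

```text
t: 38.15
tcp_pos: [0.4363, 0.1141, 0.1228]
tool_rot: [1.0, -0.0, 0.0, -0.0]
force: [-0.4, -1.1, -1.2]
finger_gap: 0.303
t: 38.45
tcp_pos: [0.4369, 0.1141, 0.1644]
tool_rot: [1.0, -0.0, 0.001, -0.0]
force: [1.2, 0.2, -1.7]
finger_gap: 0.305
tcp [0.4369 0.1141 0.1644] yaw -0.0 dp [ 3.31 17.21  0.44] roll -0.0 q6 1.58
```

View pics/s28.png

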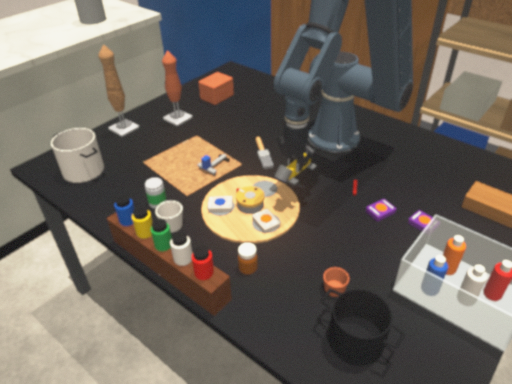

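No green tile anywhere in the scene. On to blue.

```bash
python3 -m creep '{"claw":[2,2,2,2,2,2,2,2,2],"dp":[[0.4,2,0],[1.2,6,0.2],[2,10,0.4],[2.7,14,0.4],[3.1,16.3,0.4],[3.3,17.2,0.4],[3.3,17.2,0.4],[3.3,17.2,0.4],[3.3,17.2,0.4]],"roll":[0,0,0,0,0,0,0,0,0]}';python3 - <<'E'
from h import *
s=cam('wrist');save(s['image'],'w29.png'); tiles(s,.012); goal([.470,-.058,.122],0)
E
```

```text
t: 39.45
tcp_pos: [0.4684, -0.0564, 0.1586]
tool_rot: [1.0, 0.001, -0.001, -0.0]
force: [-0.0, 0.6, -1.9]
finger_gap: 0.309
amber px [54.  56.7] disc [0.5834 0.1134 0.0355] disc size [0.0369 0.0382] rect [580.2 112.6] [84.6 83.9] long axis heading 1.343 depth z 0.0372
blue px [257.7  16.8] disc [ 0.6134 -0.0579  0.0355] disc size [0.0273 0.0365] rect [602.5 -57.9] [46.5 94.5] long axis heading 1.573 depth z 0.0374
tcp [ 0.4686 -0.0565  0.1587] yaw 0.002 dp [0.15 0.16 3.67] roll 0.002 q6 1.21
```

View pics/w29.png

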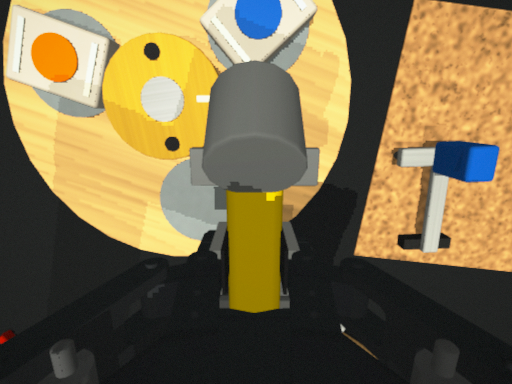

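```bash
python3 -m creep '{"claw":[2,2,2,2,2,2,2,2,2,2,2,2],"dp":[[0.15,0.15,1],[0.15,0.15,2.3],[0.15,0.15,3.4],[0.15,0.15,3.65],[0.15,0.15,3.65],[0.15,0.15,3.65],[0.15,0.15,3.65],[0.15,0.15,3.65],[0.15,0.15,3.65],[0.15,0.15,3.65],[0.15,0.15,3.65],[0.15,0.15,3.65]],"roll":[0,0,0,0,0,0,0,0,0,0,0,0]}'
python3 - <<'E'
from h import *
p,R=tool()
L=p+R@np.array([.0765,0,.0152]); d=R@np.array([.7071,0,.7071]); G=np.array([.6168,-.0580,.0355])
v=G-L; z=v@d; print('along',z,'off',v-z*d,'tcp',p)
c=cam('scene');save(cv2.resize(c['image'][130:280,180:380],None,fx=4,fy=4,interpolation=cv2.INTER_CUBIC),'s30.png')
E
python3 -m creep '{"claw":[2,2,2,2,2,2,2,2,2,2,2,2],"dp":[[0,0,0],[0,0,0],[0,0,0],[0,0,0],[0,0,0],[0,0,0],[0,0,0],[0,0,0],[0,0,0],[0,0,0],[0,0,0],[0,0,0]],"roll":[0,0,0,0,0,0,0,0,0,0,0,0]}'
```

```text
t: 40.7
tcp_pos: [0.4707, -0.0594, 0.1224]
tool_rot: [1.0, -0.0, 0.0, 0.0]
force: [0.1, -0.7, -1.7]
finger_gap: 0.304
along 0.09986659535454508 off [-0.00104605  0.00146149 -0.00104924] tcp [ 0.4707252  -0.05942686  0.12235601]
t: 41.95
tcp_pos: [0.4707, -0.0594, 0.1223]
tool_rot: [1.0, -0.0, -0.0, -0.0]
force: [-0.5, 0.9, -0.5]
finger_gap: 0.3
```

View pics/s30.png

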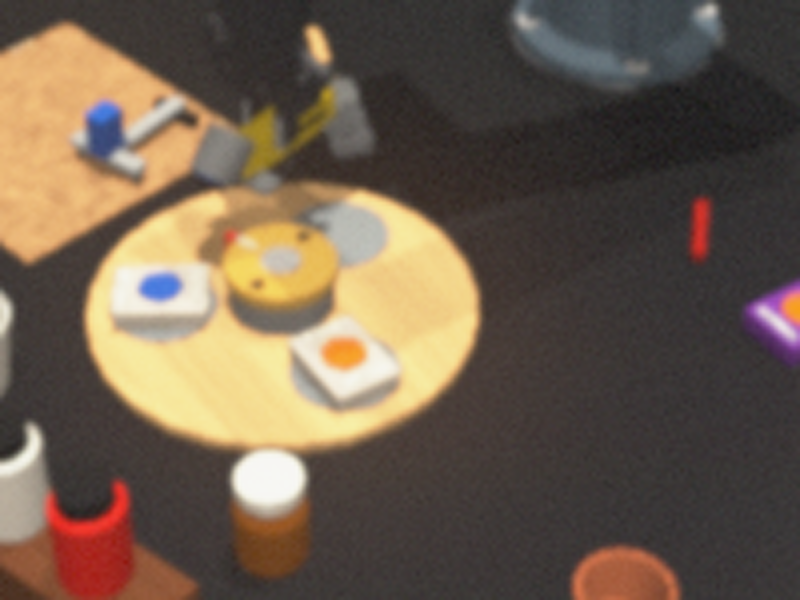

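Hold another second, then raise and carry the lamp back.

```bash
python3 -m creep '{"claw":[2,2,2,2,2,2,2,2,2,2,2,2],"dp":[[0,0,0],[0,0,0],[0,0,0],[0,0,0],[0,0,0],[0,0,0],[0,0,0],[0,0,0],[0,0,0],[0,0,-1],[0,0,-3],[0,0,-4]],"roll":[0,0,0,0,0,0,0,0,0,0,0,0]}'; python3 -c "
from h import *; goal([.4967,-.4075,.16],-.085)"
```

```text
t: 43.15
tcp_pos: [0.4714, -0.0597, 0.1639]
tool_rot: [1.0, -0.0, 0.001, 0.0]
force: [-0.7, 0.1, -1.5]
finger_gap: 0.306
tcp [ 0.4714 -0.0597  0.1639] yaw -0.0 dp [ 2.54 34.78  0.43] roll 0.085 q6 1.21
```

```bash
python3 -m creep '{"claw":[2,2,2,2,2,2,2,2,2,2,2,2],"dp":[[0.2,2,0],[0.5,6,0.2],[0.8,10,0.4],[1.2,14.5,0.4],[1.5,19,0.4],[1.8,23.5,0.4],[2.1,28,0.4],[2.4,32,0.4],[2.5,34.3,0.4],[2.5,34.8,0.4],[2.5,34.8,0.4],[2.5,34.8,0.4]],"roll":[0,0.01,0.02,0.03,0.04,0.05,0.06,0.07,0.085,0.085,0.085,0.085]}'
python3 - <<'E'
from h import *
goal([.4967,-.4075,.038],-.085); s=cam('wrist');save(s['image'],'w31.png')
E
```

```text
t: 44.35
tcp_pos: [0.4952, -0.4055, 0.1581]
tool_rot: [0.999, -0.042, -0.001, -0.001]
force: [0.2, -0.4, -1.8]
finger_gap: 0.305
tcp [ 0.4952 -0.4055  0.1581] yaw -0.084 dp [ 0.18  0.22 12.01] roll 0.001 q6 0.79
```

View pics/w31.png

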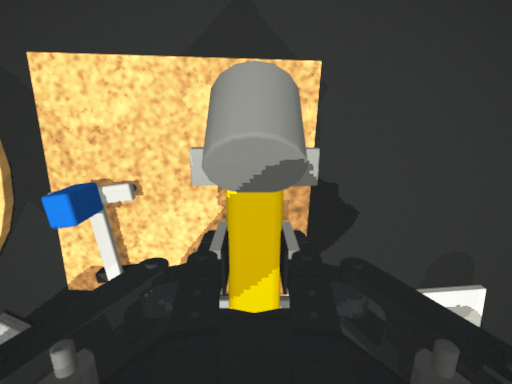

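```bash
python3 -m creep '{"claw":[2,2,2,2,2,2,2,6,8.5,8.5,8.5,8.5],"dp":[[0,0,3],[0,0,6.5],[0,0,9.5],[0,0,11],[0,0,11.7],[0,0,12],[0,0,12],[0,0,12],[0,0,12],[0,0,12],[0,0,12],[0,0,12]],"roll":[0,0,0,0,0,0,0,0,0,0,0,0]}';python3 -m creep '{"claw":[8.5,8.5,8.5,8.5,8.5,8.5,8.5,8.5],"dp":[[0,0,-1],[0,0,-4],[0,0,-8],[0,0,-12],[0,0,-16],[-3,0,-19],[-6,0,-22],[-6,0,-22]],"roll":[0,0,0,0,0,0,0,0]}'
python3 - <<'E'
from h import *
s=cam('wrist');save(s['image'],'w32.png'); lamp(s); goal([.4,-.1,.35],0)
E
```

```text
t: 45.6
tcp_pos: [0.4957, -0.4076, 0.0387]
tool_rot: [0.999, -0.043, 0.0, 0.0]
force: [0.1, -0.5, 0.2]
finger_gap: 0.994
t: 46.4
tcp_pos: [0.4345, -0.4035, 0.2636]
tool_rot: [0.999, -0.043, 0.002, 0.003]
force: [0.6, -0.7, 0.8]
finger_gap: 1.0
yellow px [252.4 134.5] area 1777 ztop 0.0396 rect [ 477.3 -405.5] [ 26.7 104.4] ang -0.077
tcp [ 0.4354 -0.4031  0.2615] yaw -0.087 dp [ -6.13 -29.86  -8.99] roll -0.087 q6 0.72
```

View pics/w32.png

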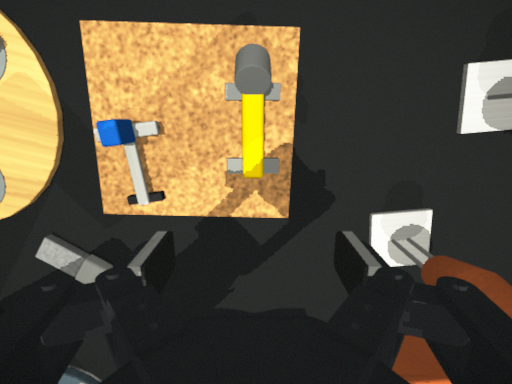

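Lamp lies flat on the mat (253,135), spanner standing at (115,132). Back over the stand for a last check of everything.

```bash
python3 -m creep '{"claw":[8.5,8.5,8.5,8.5,8.5,8.5,8.5,8.5,8.5,8.5],"dp":[[-0.5,-2,-2],[-1.5,-6,-4],[-2.5,-10,-6],[-3.5,-14.5,-8],[-4.3,-19,-9],[-5,-23.5,-9],[-5.7,-27,-9],[-6.1,-29.5,-9],[-6.1,-29.8,-9],[-6.1,-29.8,-9]],"roll":[0,-0.02,-0.04,-0.06,-0.087,-0.087,-0.087,-0.087,-0.087,-0.087]}'
python3 - <<'E'
from h import *
s=cam('wrist');save(s['image'],'w33.png'); tiles(s,.012); lamp(s)
t=cam('top');save(t['image'],'t33.png');c=cam('scene');save(c['image'],'s33.png')
E
```

```text
t: 47.45
tcp_pos: [0.4009, -0.0997, 0.3479]
tool_rot: [1.0, 0.002, -0.0, -0.0]
force: [0.6, -0.1, 0.8]
finger_gap: 0.992
amber px [108.9  33.7] disc [0.5833 0.1137 0.0355] disc size [0.0365 0.0375] rect [578.4 113.7] [80.9 86.6] long axis heading 2.874 depth z 0.0387
blue px [226.3  10.2] disc [ 0.6142 -0.0578  0.0355] disc size [0.0289 0.0358] rect [614.6 -53.6] [62.1 86.9] long axis heading 2.281 depth z 0.0364
yellow px [171.4  55.6] area 2977 ztop 0.0594 rect [551.9  23.3] [96.8 97.1] ang -1.565
```

View pics/w33.png

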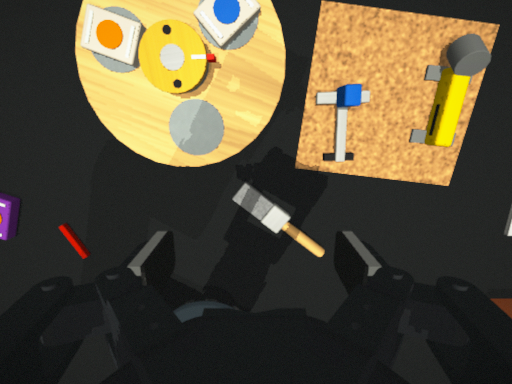

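View pics/s33.png

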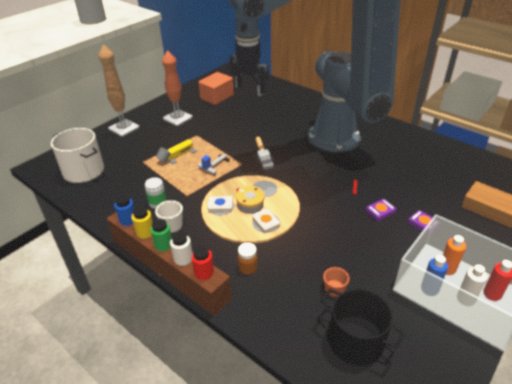

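Line (197,56) and pointer (211,58) are in line with the ring centre (172,57): locked. Tiles centred, lamp and spanner on the mat, bystanders in place. Hand in.

```bash
python3 -c "
from station import workorder; print(workorder.sign_off())"
```

```text
the job is handed in; nothing more can be done
None
```

I finished every step and handed the job in at about 47 s of the 210 s allowed; the sign-off gives no verdict. The green tile was absent: it showed in no camera image.

- **Tiles:** Amber and blue each lie flat on a pad, about 3 mm from the measured pad centre. I left the purple look-alikes alone.
- **Ring:** Both spanner pins went in without resistance, and I turned the ring clockwise to its stop. The turning moment rose from 0.18 to 1.3 N m there. In the last picture the white line still points at the red pointer.
- **Spanner:** It stands on its pins and foot on the mat, about 18 mm to the left of where it started so the lamp could be gripped.
- **Lamp:** I held it for about 2 s or more on amber, then on blue. The computed beam offset was within 2 mm and the distance about 100 mm. It now lies flat on the mat, about where it started.
- **Bystanders:** The tub, pot, jar and can look unmoved by eye.

**Checks that failed or disagreed:**
- The lit beam spot itself was never visible, so the aim rests on the computed position of the lamp in the gripper. Depth readings of its foot and head fitted that position, but a fit for the handle's slope was spoiled by background pixels.
- In the last picture the blue tile was cut off by the image edge, so that reading of its position is about 3 mm off. Earlier complete readings agree with each other.
- The lamp detector also picked up the brass ring in that picture, so the lamp's final pose comes from the picture just before.

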